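# Gauge the cast samples in the bench caliper and log each reading

### The job

Two or three cast resin samples lie on the green mat: gauge the length of each, shortest first, in the bench caliper - lay it flat along the line on the bed, slide the jaw in by its thumb post until the sample is held between both jaws, gently so that the jaw is not forced out of square, and with the jaw left closed press the logging treadle right down to its stop. After each reading open the jaw, lay that sample flat inside the shallow steel tray and go on to the next; finish with all of them in the tray and the jaw slid fully open. Do not disturb the beaker or the wooden tongs.

Things in the scene. Friction and masses are not known exactly. Their poses are not given: they have to be found in the camera images.
- bed_line (a point): Middle of the dark line marked on the bench caliper's stone bed (160 x 250 mm, top 20 mm above the bench, fixed, turned up to 0.15 rad). Local y is the measuring direction, z up. The fixed jaw's face is at local y = -75 mm; the sliding jaw closes towards -y and its face is at +75 mm when fully open (gap 150 mm). The bed reaches 60 mm towards the robot (-x) and 100 mm the other way.
- carriage (a joint): Travel of the caliper's sliding jaw carriage along the beam, m: 0 = fully open, grows as the jaw closes (towards local -y of the caliper), at most 0.095. The gap between the jaw faces is 0.150 minus this. Rubbing slide: it takes about 1.5 N to move and stays where it is left. May start partly closed.
- thumb (a point): Black thumb post on top of the carriage, to push or pinch: upright, 16 mm (caliper x) by 20 mm (along the travel, y) and 46 mm tall. This point is on its axis, 20 mm below its top and 26 mm above the flat carriage top (44 x 50 mm). Axes as bed_line.
- jaw (a joint): How far the sliding jaw blade has been forced out of square with the beam, rad: 0 = square, negative when a sample pushes back on it. The blade is sprung on the carriage (15 N m/rad, about 0.014 rad for 3 N on a sample on the bed line, whose arm is 75 mm); more than 0.07 rad either way (about 14 N) is forcing it.
- caliper: The caliper's fixed part: bed, beam and fixed jaw. Origin on the bench under the bed, 30 mm to +x and 15 mm to +y of bed_line; axes as bed_line. Both steel jaws are 14 mm thick, stand 1 to 38 mm above the bed and span x from -30 to +75 mm or more of bed_line. The steel beam (20 mm wide, top 26 mm above the bed) runs along y, its near face at x = +80 mm of bed_line.
- jaw_face (a point): Middle of the sliding jaw blade's measuring face, level with the middle of a sample on the bed and 75 mm from the blade's pivot by the beam. Axes as bed_line when square.
- treadle (a joint): Logging treadle, angle pressed, rad: 0 = up, 0.26 = at its stop. Sprung: at its tread it needs 5 N to start and 10 N at the stop; it springs back up.
- tread (a point): Point on top of the ribbed rubber tread of the logging treadle (plate 105 x 56 mm, fixed grey base 120 x 80 mm), hinged at its right-hand end (-y), 80 mm from this point and 22 mm above the bench; it slopes up 0.26 rad to the left (about +y, its own +x). Pressed to the stop it is level (own z upright) and this point is 21 mm lower, 28 mm above the bench.
- tray: Shallow open steel tray fixed to the bench, 280 (x) x 190 (y) mm, rim 14 mm high, walls and floor about 4 to 5 mm. Origin at the centre of its underside. Mat and tray stand to the left and the right of the caliper, either way round.
- mat: Thin green mat, 300 (x) x 180 (y) mm, 2 mm thick, where the samples lie at the start. Origin at the centre of its underside.
- block_mid (a point): White cast block, 70 mm long (local x), 42 mm wide, 36 mm high; the shortest sample. Point at its centre, half-way up. May be absent (None).
- bar_mid (a point): White cast H-section bar, 95 mm long (local x), 36 x 36 mm overall, side walls 9 mm thick; the middle sample. Point at its centre. May be absent (None).
- tube_mid (a point): White cast square tube, 120 mm long (local x), 36 x 36 mm outside, 5 mm wall; the longest sample. Point at its centre. May be absent (None).
- beaker: Bystander: glass beaker, 70 mm across, 85 mm tall, beyond the caliper. Origin under its centre.
- tongs: Bystander: wooden test-tube tongs, 150 mm long, 12 mm high, beyond the caliper. Origin under their centre. (A tripod with a spirit lamp and a blue mould, both fixed, stand in the same row about 0.83 m ahead of the robot.)
Mind the look-alikes: they are no part of the job. What is shaped like the part that bears bar_mid but yellow is not meant.

How it is judged (in metres and radians):
On the way, in this order (a step that is already met when the one before it is completed fails the run):
1. the block lies along the bed line and the sliding jaw has closed on it, holding it against the fixed jaw (x of block_mid in the frame of bed_line between -0.022 and 0.022 m and z of block_mid in the frame of bed_line between 0.012 and 0.024 m and angle between the x axis of block_mid and the y axis of bed_line, either way round below 0.09 rad and y of block_mid in the frame of bed_line below -0.0365 m and y of block_mid in the frame of jaw_face between -0.0385 and -0.03 m and contact force between jaw and block above 0.4 N and contact force between caliper and block above 0.1 N), for 0.15 s.
2. the treadle is pressed to its stop while the block is still between the closed jaws (x of block_mid in the frame of bed_line between -0.022 and 0.022 m and z of block_mid in the frame of bed_line between 0.012 and 0.024 m and angle between the x axis of block_mid and the y axis of bed_line, either way round below 0.09 rad and y of block_mid in the frame of bed_line below -0.0365 m and y of block_mid in the frame of jaw_face between -0.0385 and -0.03 m and (angle between the z axis of block_mid and the z axis of tread, either way round below 0.045 rad or angle between the y axis of block_mid and the z axis of tread, either way round below 0.045 rad)), for 0.1 s.
3. the bar lies along the bed line and the sliding jaw has closed on it, holding it against the fixed jaw (x of bar_mid in the frame of bed_line between -0.022 and 0.022 m and z of bar_mid in the frame of bed_line between 0.012 and 0.024 m and angle between the x axis of bar_mid and the y axis of bed_line, either way round below 0.09 rad and y of bar_mid in the frame of bed_line below -0.024 m and y of bar_mid in the frame of jaw_face between -0.051 and -0.0425 m and contact force between jaw and bar above 0.4 N and contact force between caliper and bar above 0.1 N), for 0.15 s.
4. the treadle is pressed to its stop while the bar is still between the closed jaws (x of bar_mid in the frame of bed_line between -0.022 and 0.022 m and z of bar_mid in the frame of bed_line between 0.012 and 0.024 m and angle between the x axis of bar_mid and the y axis of bed_line, either way round below 0.09 rad and y of bar_mid in the frame of bed_line below -0.024 m and y of bar_mid in the frame of jaw_face between -0.051 and -0.0425 m and (angle between the z axis of bar_mid and the z axis of tread, either way round below 0.045 rad or angle between the y axis of bar_mid and the z axis of tread, either way round below 0.045 rad)), for 0.1 s.
5. the tube lies along the bed line and the sliding jaw has closed on it, holding it against the fixed jaw (x of tube_mid in the frame of bed_line between -0.022 and 0.022 m and z of tube_mid in the frame of bed_line between 0.012 and 0.024 m and angle between the x axis of tube_mid and the y axis of bed_line, either way round below 0.09 rad and y of tube_mid in the frame of bed_line below -0.0115 m and y of tube_mid in the frame of jaw_face between -0.0635 and -0.055 m and contact force between jaw and tube above 0.4 N and contact force between caliper and tube above 0.1 N), for 0.15 s.
6. the treadle is pressed to its stop while the tube is still between the closed jaws (x of tube_mid in the frame of bed_line between -0.022 and 0.022 m and z of tube_mid in the frame of bed_line between 0.012 and 0.024 m and angle between the x axis of tube_mid and the y axis of bed_line, either way round below 0.09 rad and y of tube_mid in the frame of bed_line below -0.0115 m and y of tube_mid in the frame of jaw_face between -0.0635 and -0.055 m and (angle between the z axis of tube_mid and the z axis of tread, either way round below 0.045 rad or angle between the y axis of tube_mid and the z axis of tread, either way round below 0.045 rad)), for 0.1 s.
At the end, for the whole second after the job is handed in: Every sample lies flat inside the tray's rim, at rest, the jaw is within 12 mm of fully open and the treadle is up (x of block_mid in the frame of tray between -0.13 and 0.13 m and y of block_mid in the frame of tray between -0.085 and 0.085 m and z of each of block_mid, bar_mid, tube_mid in the frame of tray below 0.032 m and angle between block_mid's own x axis and vertical between 1.45 and 1.69 rad and linear speed of each of block, bar, tube below 0.02 m/s and x of bar_mid in the frame of tray between -0.13 and 0.13 m and y of bar_mid in the frame of tray between -0.085 and 0.085 m and angle between bar_mid's own x axis and vertical between 1.45 and 1.69 rad and x of tube_mid in the frame of tray between -0.13 and 0.13 m and y of tube_mid in the frame of tray between -0.085 and 0.085 m and angle between tube_mid's own x axis and vertical between 1.45 and 1.69 rad and value of joint carriage below 0.012 m and value of joint treadle below 0.04 rad); the robot touches nothing.
It fails at once if the sliding jaw is forced more than 0.07 rad (4 degrees) out of square (value of joint jaw above 0.07 rad or value of joint jaw below -0.07 rad).
It fails at once if the beaker or the tongs are moved by more than 25 mm (distance of any of beaker, tongs from where it was at the start of the episode above 0.025 m).
Of block, bar, tube only 2 to 3 are there at a start; the rules pass over those that are not, and their reading is None.
At some moment in a run one of block, bar, tube may be knocked a few centimetres aside while the robot is not near it.
Once in a run the grip may slacken for a moment while it holds something.
It also fails if it takes over 210 s, if anything falls off the work surface, if the arm or the gripper's body presses on something with over 40 N, if the wrist force passes 120 N, or if a joint passes its speed limit or range.

### The arm

A 6-joint arm with a two-finger parallel gripper is mounted at the origin on the work surface. World frame = base frame: x ahead of the robot, y to its left, z up, the work surface at z = 0. Lengths are in mm, angles in rad, forces in N, time in s.
With the tool pointing down it reaches from about 350 to 975 mm from the base axis. Payload 7.1 kg.
Tool frame: the origin (TCP) lies at the very end of the fingers, on their centre line; the grasp point (between the pads) lies 19 mm behind it; z points along the fingers, y is the direction in which the jaws open and shut (so a half turn about z gives the same grasp; the last joint's range is limited). The gripper opens to 88 mm and grips with 3 to 60 N. Pads are 20 mm wide; open, the fingers measure 115 mm over their backs; the gripper's body (75 mm by 178 mm) begins 61 mm behind the grasp point.
Start: joints at [1.188, 0.423, 1.63, -0, 1.089, -0.019], TCP at [222.36, 584.089, 197.175] pointing down, gripper open.
Joint ranges: [-3, 3], [-0.9, 2.11], [0.09, 2.58], [-1.31, 4.45], [0.11, 2.69], [-2.54, 2.54]. Speed limits (rad/s): [2.39, 2.39, 3.01, 3.14, 3.14, 3.14].

### API

Orientations are given as a rotation vector (axis times angle).
In Python, from workcell import * gives the robot as it stands.
- The arm moves only by the tool play_rows, never from a script. Its argument "plan" is text: rows parted by semicolons, each of 7 numbers parted by spaces: the finger opening in cm, from 0 to 8.78, then the shift along the tool's x, y, z in cm, then the turn, a rotation vector about the tool's x, y, z in degrees. A call has 1 to 20 rows; each row shifts and turns the commanded pose from where the row before left it, along the tool's axes as they then stand; what a row does not reach is not made up. A row lasts 1/8 s, in which the tool goes at most 62.5 mm and 10.7 degrees, less where a joint would pass 70% of its speed; a pose out of reach is approached as far as the arm can. A call is refused whole if a number of a shift passes 6.25 or a number of a turn 10.7, either way. A call with a gripper value outside its range is refused whole. The fingers move at their own pace and stop on an object; the grip force is fixed at half the most. Time passes only in rows, so rows that do not move let the fingers close. It gives the time, the measured TCP pose, the force and the opening at its end, in the units of the state.
- get_obs(): the state, without advancing time (a new reading comes with each control period).
- get_image(name): name is "side" or "top"; returns a dict with "pixels" (480x640x3 uint8, red, green, blue), "range_z" (480x640 float32, mm along the optical axis (not along the pixel's ray), 0 where there is no reading), "fx", "fy", "cx", "cy" (pixels), "distortion" ([k1, k2, p1, p2, k3] as OpenCV has them; the pictures are not rectified), "eye" and "attitude" of the camera in the world. Camera axes: x right, y down, z forward; pixel columns grow to the right and rows downward; lengths in mm; the calibration is good to about 2 mm. A picture is of the moment at which its call begins.
- close_job(): hands the job in, once; it reports no verdict.
The state is a dict: "t": time; "qpos": joint angles; "qvel": joint speeds; "joint_torque": joint torques, N m; "ee_pos": TCP position; "orientation": TCP orientation; "ft_force": force on the tool from outside, world axes, zero at the start; "moment": the same for the moment, N m; "width": finger opening in mm.
Only numpy, scipy, OpenCV 4.12 (cv2) and the standard library are available. Lean on these libraries where they do the work, as an engineer would, in place of code of your own. Each camera call takes 0.05 s, during which the arm holds its last target. There are 200 camera calls.

## Working session

There is one attempt and no reset: what is moved stays moved. The work goes in short steps, Python scripts to look and compute and a tool call to move; the robot and the scene stay as the last step left them, time stands still between calls to the robot, and variables do not carry over. Pictures are saved under pics/ and viewed, about 12 in all and at most 16, crops included, and the job is handed in when it is done.

Besides the shell and the picture viewer there is one more tool, called as name(argument=value, ...), one argument or row to a line, values as JSON. play_rows: Moves the arm, as the interface text tells. Its arguments: {"type":"object","properties":{"plan":{"type":"string"}},"required":["plan"]}

```bash
ls; mkdir -p pics
python3 - <<'E'
from workcell import *
import cv2
print(get_obs())
for n in ("top","side"):
    d=get_image(n)
    cv2.imwrite(f"pics/{n}0.png",d["pixels"][:,:,::-1])
    print(n,{k:d[k] for k in d if k not in("pixels","range_z")})
E
```

```text
pics
{'t': 0.0, 'qpos': array([ 1.18799073e+00,  4.23843108e-01,  1.63065350e+00, -1.62398259e-06,
        1.08857670e+00, -1.89977196e-02]), 'qvel': array([ 1.35425587e-04,  1.11487249e-03,  6.03168575e-04,  8.81851220e-05,
       -1.14249284e-03, -1.15162627e-03]), 'joint_torque': array([ 9.28307441e-05, -5.44616747e+01, -2.73678178e+01,  6.45308825e-02,
        2.25404813e-02, -1.10805875e-04]), 'ee_pos': array([222.15992136, 583.57509321, 196.41463719]), 'orientation': array([-5.68267228e-01, -3.08946986e+00,  2.27927176e-03]), 'ft_force': array([-0.03243302,  0.11352177, -1.38456524]), 'moment': array([ 0.00478433,  0.01453489, -0.01672898]), 'width': 87.71611944282738}
top {'fx': 482.7776197400237, 'fy': 482.7776197400237, 'cx': 319.79382938527937, 'cy': 235.83858615691565, 'distortion': array([-0.04954443,  0.        ,  0.        ,  0.        ,  0.        ]), 'eye': array([ 331.01876733,  -92.12243965, 1199.49995462]), 'attitude': array([-2.09285573,  2.09040975, -0.24462722])}
side {'fx': 434.8883706692186, 'fy': 434.8883706692186, 'cx': 322.22592986374934, 'cy': 242.0615920842607, 'distortion': array([-0.09403577,  0.        ,  0.        ,  0.        ,  0.        ]), 'eye': array([ 181.14482747, -918.86928064,  623.71177424]), 'attitude': array([-2.05205752,  0.43072845, -0.2808694 ])}
```

View pics/top0.png

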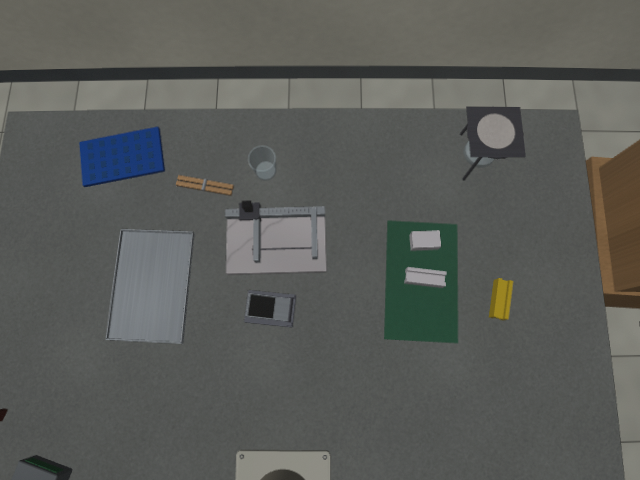

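View pics/side0.png

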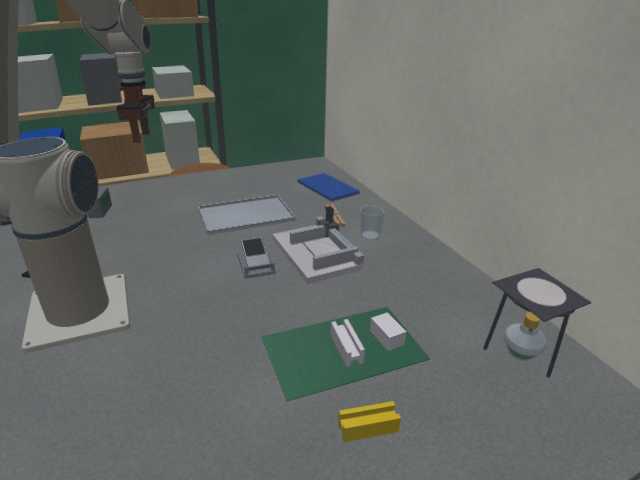

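The top view shows the block at about (425,240) and the white H-bar at (426,277) on the mat, with no tube. The yellow H at (502,299) is the look-alike, off the mat. The caliper is at (275,240) with its jaw partly closed and the thumb post at (248,206). The treadle is at (270,308), the tray at (150,287), the tongs at (204,185) and the beaker at (262,162).

```bash
cat > h.py <<'E'
from workcell import *
import cv2, numpy as np
from scipy.spatial.transform import Rotation as R
np.set_printoptions(precision=3,suppress=True)
class Cam:
    def __init__(s,n):
        d=get_image(n); s.im=d["pixels"]; s.z=d["range_z"]; s.d=d
        s.K=np.array([[d["fx"],0,d["cx"]],[0,d["fy"],d["cy"]],[0,0,1]]); s.M=R.from_rotvec(d["attitude"]).as_matrix()
        u,v=np.meshgrid(np.arange(640.),np.arange(480.))
        p=cv2.undistortPoints(np.stack([u,v],-1).reshape(-1,1,2),s.K,d["distortion"]).reshape(480,640,2)
        s.ray=np.concatenate([p,np.ones((480,640,1))],-1)@s.M.T
        s.P=d["eye"]+s.ray*s.z[...,None]
        s.hsv=cv2.cvtColor(s.im,cv2.COLOR_RGB2HSV)
    def plane(s,uv,z):
        p=cv2.undistortPoints(np.array(uv,float).reshape(-1,1,2),s.K,s.d["distortion"]).reshape(-1,2)
        r=np.c_[p,np.ones(len(p))]@s.M.T
        return (s.d["eye"]+r*((z-s.d["eye"][2])/r[:,2])[:,None])[:,:2]
    def save(s,f,box=None,k=1):
        im=s.im if box is None else s.im[box[1]:box[3],box[0]:box[2]]
        cv2.imwrite("pics/"+f,cv2.resize(im[:,:,::-1],None,fx=k,fy=k,interpolation=cv2.INTER_CUBIC))
def rect(xy):
    c,wh,a=cv2.minAreaRect(np.asarray(xy,np.float32)); 
    if wh[0]<wh[1]: wh=wh[::-1]; a+=90
    return np.array(c),np.array(wh),(a+90)%180-90   # long-axis angle from world x, deg
def blobs(cam,mask,minpx=40):
    n,l,st,c=cv2.connectedComponentsWithStats(mask.astype(np.uint8))
    return [(l==i,st[i],c[i]) for i in range(1,n) if st[i,4]>=minpx]
def show(cam,mask,name,z=None,minpx=40):
    for m,st,c in blobs(cam,mask,minpx):
        zz=np.median(cam.P[m][:,2]); 
        v,u=np.nonzero(m); xy=cam.plane(np.c_[u,v],zz if z is None else z)
        r=rect(xy); print(name,"px",c.round(),"n",st[4],"zmed",zz.round(1),"c",r[0],"wh",r[1],"ang",round(r[2],2))
E
python3 - <<'E'
from h import *
c=Cam("top"); H,S,V=[c.hsv[...,i].astype(int) for i in range(3)]; Z=c.P[...,2]
u=np.arange(640)[None]; v=np.arange(480)[:,None]
reg=lambda a,b,x,y:(u>=a)&(u<x)&(v>=b)&(v<y)
mat=(H>60)&(H<90)&(S>100)&reg(370,210,470,350); show(c,mat,"mat",2)
smp=reg(370,210,470,350)&(S<60)&(V>120)&(Z>30); show(c,smp,"sample",38)
bed=reg(215,195,335,280)&(abs(Z-20)<6); show(c,bed,"bed",20)
for m,lo,hi in (("jawtop",52,62),("beam",40,51),("carr",62,85),("thumb",85,140)):
    show(c,reg(215,180,335,280)&(Z>lo)&(Z<hi),m,None,8)
show(c,reg(240,285,300,330)&(V<45),"tread")
show(c,reg(240,285,300,330)&(Z>8),"tread base")
show(c,reg(100,220,200,350)&(Z>8),"trayrim",14)
show(c,reg(170,140,290,200)&(Z>6),"bystand",None,15)
for p in ((250,206),(249,214),(262,306),(284,308),(244,308),(275,248),(256,235),(315,232),(280,212)): print(p,c.P[p[1],p[0]],c.im[p[1],p[0]])
c.save("cal.png",(215,185,345,335),4)
E
```

```text
mat px [420. 287.] n 6811 zmed 1.9 c [ 509.688 -338.08 ] wh [297.221 175.545] ang -3.37
sample px [426. 239.] n 459 zmed 38.2 c [ 607.812 -346.165] wh [71.015 41.405] ang -87.35
sample px [426. 270.] n 145 zmed 38.2 c [ 527.687 -344.592] wh [95.575  8.966] ang 83.02
sample px [426. 281.] n 150 zmed 37.9 c [ 500.914 -340.852] wh [95.459  9.139] ang 82.76
bed px [275. 245.] n 4873 zmed 19.7 c [597.022  27.383] wh [249.998 144.672] ang -88.16
jawtop px [252. 226.] n 448 zmed 56.8 c [623.107  88.64 ] wh [148.401  49.463] ang 2.43
jawtop px [313. 231.] n 270 zmed 56.0 c [621.574 -69.124] wh [123.615  12.312] ang 0.36
beam px [290. 211.] n 505 zmed 45.7 c [677.529 -13.023] wh [163.953  31.085] ang 87.22
beam px [232. 212.] n 111 zmed 45.3 c [673.742 136.336] wh [33.361 20.829] ang 89.97
beam px [259. 223.] n 11 zmed 42.5 c [646.023  66.87 ] wh [25.782  0.001] ang 1.84
beam px [259. 234.] n 9 zmed 41.9 c [617.981  66.054] wh [20.405  0.001] ang 1.82
carr px [248. 209.] n 27 zmed 71.7 c [674.465  89.188] wh [22.483 12.518] ang -52.58
carr px [255. 215.] n 44 zmed 67.1 c [660.805  73.993] wh 
[... 300 characters left out ...]
 [150. 285.] n 738 zmed 12.7 c [495.918 338.626] wh [281.648 196.893] ang -2.16
bystand px [262. 162.] n 663 zmed 55.2 c [802.18   64.174] wh [90.526 69.026] ang 1.45
bystand px [204. 184.] n 532 zmed 11.6 c [758.452 217.732] wh [151.311  31.261] ang 80.86
(250, 206) [674.591  82.987  92.783] [29 29 29]
(249, 214) [665.724  90.726  54.721] [56 57 60]
(262, 306) [440.34   52.888  45.787] [29 29 28]
(284, 308) [437.213   1.644  29.624] [102 105 109]
(244, 308) [439.707 103.361  -1.197] [85 87 86]
(275, 248) [587.634  27.93   18.464] [83 82 85]
(256, 235) [611.628  71.209  57.243] [115 119 123]
(315, 232) [618.722 -72.81   59.22 ] [111 115 119]
(280, 212) [672.06   14.432  50.611] [110 114 117]
```

View pics/cal.png

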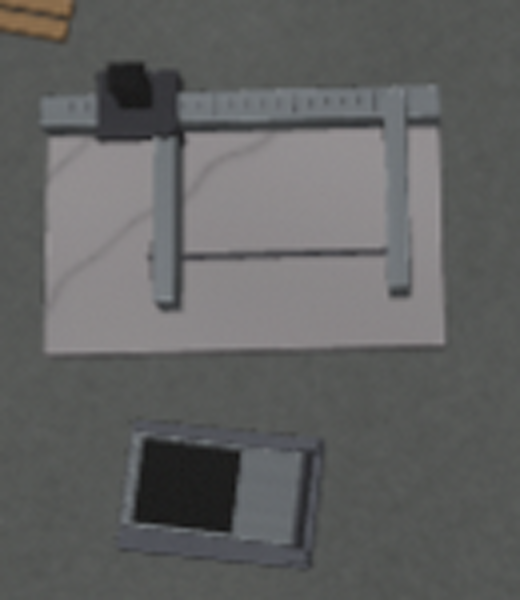

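The crop shows the fixed jaw on the right and the sliding jaw on the left, with the dark bed line at full-frame row 248 or so. The rubber tread is centred near (261,306).

```bash
cat >> h.py <<'E'
def to(x,y,z,yaw):
    """deltas (tool axes, cm / deg) to bring TCP there, tool down, tool y along world yaw (deg, mod 180)"""
    o=get_obs(); C=R.from_rotvec(o["orientation"]); best=None
    for k in (0,180):
        a=np.radians(yaw+k); ty=np.array([np.cos(a),np.sin(a),0]); tz=np.array([0,0,-1.]); 
        T=R.from_matrix(np.c_[np.cross(ty,tz),ty,tz]); d=(C.inv()*T).as_rotvec(degrees=True)
        if best is None or np.linalg.norm(d)<np.linalg.norm(best[0]): best=(d,T)
    dp=(np.array([x,y,z])-o["ee_pos"])/10
    print("at",o["ee_pos"],"t",round(o["t"],2),"w",round(o["width"],1),"F",o["ft_force"],"q6",o["qpos"][5].round(2))
    print(" turn",best[0]," shift before turn",C.inv().apply(dp)," shift after turn",best[1].inv().apply(dp))
E
python3 - <<'E'
from h import *
c=Cam("top"); V=c.hsv[...,2].astype(int); Z=c.P[...,2]
# bed line: dark pixels vs local median, between jaws
med=cv2.medianBlur(c.hsv[...,2],15).astype(int)
m=np.zeros(V.shape,bool); m[240:256,262:310]=((V-med)<-25)[240:256,262:310]
v,u=np.nonzero(m); xy=c.plane(np.c_[u,v],20); p=np.polyfit(xy[:,1],xy[:,0],1); print("line n",len(u),"x at y=12:",np.polyval(p,12),"yaw deg",-np.degrees(np.arctan(p[0])))
# bed near edge / ends
b=np.zeros(V.shape,bool); b[195:285,215:335]=(abs(Z-20)<6)[195:285,215:335]
v,u=np.nonzero(b); xy=c.plane(np.c_[u,v],20)
a=np.radians(1.84); L=(xy-[586,12])@np.array([[np.cos(a),-np.sin(a)],[np.sin(a),np.cos(a)]])
print("bed local ext",L.min(0),L.max(0))
j=np.zeros(V.shape,bool); j[205:268,250:325]=(abs(Z-58)<4)[205:268,250:325]
v,u=np.nonzero(j); P=c.plane(np.c_[u,v],58); L=(P-[586,12])@np.array([[np.cos(a),-np.sin(a)],[np.sin(a),np.cos(a)]])
for s in (L[(L[:,1]<0)&(L[:,0]<60)],L[(L[:,1]>0)&(L[:,0]<60)]): print("jaw local y",np.percentile(s[:,1],[2,50,98]),"x",s[:,0].min())
o=get_obs(); print(R.from_rotvec(o["orientation"]).as_matrix())
to(608,-346,150,2.65)
E
```

```text
line n 94 x at y=12: 586.9947941769509 yaw deg 1.8297392502005732
bed local ext [ -60.226 -109.894] [ 83.855 140.015]
jaw local y [-88.656 -82.209 -75.358] x -29.40342588070429
jaw local y [53.364 59.456 65.636] x -32.41396284260344
[[-0.935  0.356 -0.   ]
 [ 0.356  0.935 -0.001]
 [ 0.    -0.001 -1.   ]]
at [222.232 583.77  196.705] t 0.2 w 87.6 F [ 0.069  0.239 -0.677] q6 -0.02
 turn [-0.048  0.03  66.505]  shift before turn [-69.137 -73.16    4.738]  shift after turn [-94.661  34.237   4.67 ]
```

play_rows(
  plan="8.78 0 0 0 0 0 9.5;8.78 0 0 0 0 0 9.5;8.78 0 0 0 0 0 9.5;8.78 0 0 0 0 0 9.5;8.78 0 0 0 0 0 9.5;8.78 0 0 0 0 0 9.5;8.78 0 0 0 0 0 9.5;8.78 -4.7 1.7 0;8.78 -4.7 1.7 0",
)

```text
schema error: expected 7 numbers
```

play_rows(
  plan="8.78 0 0 0 0 0 9.5;8.78 0 0 0 0 0 9.5;8.78 0 0 0 0 0 9.5;8.78 0 0 0 0 0 9.5;8.78 0 0 0 0 0 9.5;8.78 0 0 0 0 0 9.5;8.78 0 0 0 0 0 9.5;8.78 -4.7 1.7 0 0 0 0;8.78 -4.7 1.7 0 0 0 0;8.78 -4.7 1.7 0 0 0 0;8.78 -4.7 1.7 0 0 0 0;8.78 -4.7 1.7 0 0 0 0;8.78 -4.7 1.7 0 0 0 0;8.78 -4.7 1.7 0 0 0 0;8.78 -4.7 1.7 0 0 0 0;8.78 -4.7 1.7 0 0 0 0;8.78 -4.7 1.7 0 0 0 0",
)

```text
t: 2.33
ee_pos: [414.4, 120.9, 197.3]
orientation: [2.169, 2.272, 0.001]
ft_force: [1.1, 0.9, 0.1]
width: 87.7
```

```bash
python3 -c "
from h import *
to(608,-346,150,2.65)"
```

```text
at [414.404 120.934 197.339] t 2.33 w 87.7 F [1.126 0.879 0.149] q6 0.21
 turn [ 0.026 -0.007  0.01 ]  shift before turn [-47.542  17.169   4.736]  shift after turn [-47.539  17.18    4.734]
```

play_rows(
  plan="8.78 -4.75 1.7 0 0 0 0;8.78 -4.75 1.7 0 0 0 0;8.78 -4.75 1.7 0 0 0 0;8.78 -4.75 1.7 0 0 0 0;8.78 -4.75 1.7 0 0 0 0;8.78 -4.75 1.7 0 0 0 0;8.78 -4.75 1.7 1 0 0 0;8.78 -4.75 1.7 1 0 0 0;8.78 -4.75 1.7 1.2 0 0 0;8.78 -4.75 1.7 1.5 0 0 0;8.78 0 0 0 0 0 0",
)

```text
t: 3.7
ee_pos: [605.5, -346.7, 148.0]
orientation: [-2.171, -2.268, 0.001]
ft_force: [0.4, -0.2, 0.2]
width: 88.0
```

Run:
```python
from h import *
c=Cam("side"); c.save("s1.png",(240,260,460,460),3)
to(608,-346,5,2.65)
```

```text
at [ 605.115 -344.957  148.664] t 3.75 w 88.1 F [-0.006  0.284 -0.449] q6 -0.58
 turn [-0.1   -0.074 -0.104]  shift before turn [-0.136  0.309 14.366]  shift after turn [-0.118  0.283 14.366]
```

View pics/s1.png

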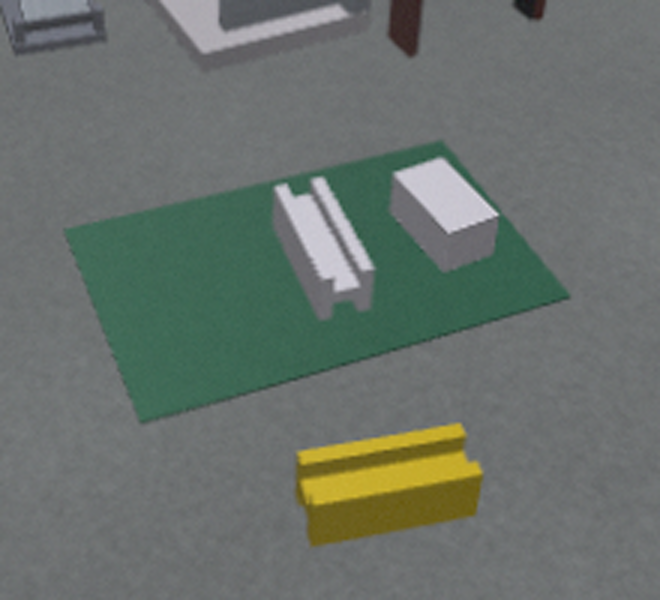

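This crop confirms all three: the white block at crop (445,212), the white H-bar at (325,245) and the yellow look-alike at (390,490). The block goes first.

play_rows(
  plan="8.78 -0.1 0.3 3.5 0 0 0;8.78 0 0 3.5 0 0 0;8.78 0 0 3.5 0 0 0;8.78 0 0 2.5 0 0 0;8.78 0 0 1.3 0 0 0;8.78 0 0 0 0 0 0;3 0 0 0 0 0 0;3 0 0 0 0 0 0;3 0 0 0 0 0 0;3 0 0 0 0 0 0;3 0 0 0 0 0 0;3 0 0 0 0 0 0;3 0 0 0 0 0 0",
)

```text
t: 5.38
ee_pos: [608.6, -345.0, 7.2]
orientation: [-2.169, -2.272, 0.0]
ft_force: [-2.5, -0.5, 2.4]
width: 41.3
```

```bash
python3 -c "
from h import *
to(608,-346,105,1.84)"
```

```text
at [ 608.629 -345.045    7.247] t 5.38 w 41.3 F [-2.482 -0.473  2.402] q6 -0.58
 turn [-0.019 -0.004  0.814]  shift before turn [-0.092 -0.071 -9.775]  shift after turn [-0.093 -0.066 -9.775]
```

play_rows(
  plan="3 0 0 -3 0 0 0.8;3 0 0 -4 0 0 0;3 0 0 -4 0 0 0;3 0 0 0 0 0 0",
)

```text
t: 5.88
ee_pos: [611.1, -346.2, 120.6]
orientation: [2.181, 2.252, 0.003]
ft_force: [-0.1, 1.0, -1.6]
width: 41.3
```

```bash
python3 -c "
from h import *
to(587.5,-22.8,116,1.84)"
```

```text
at [ 611.125 -346.22   120.626] t 5.88 w 41.3 F [-0.097  1.02  -1.551] q6 -0.56
 turn [0.331 0.198 0.012]  shift before turn [32.403 -1.318  0.343]  shift after turn [32.401 -1.323  0.463]
```

play_rows(
  plan="3 4 -0.15 0 0 0 0;3 4 -0.15 0 0 0 0;3 4 -0.2 0 0 0 0;3 4 -0.2 0 0 0 0;3 4 -0.2 0 0 0 0;3 4 -0.2 0 0 0 0;3 4 -0.2 0 0 0 0;3 3 0 0 0 0 0;3 1.4 0 0 0 0 0;3 0 0 0 0 0 0;3 0 0 0 0 0 0",
)

```text
t: 7.25
ee_pos: [585.3, -22.5, 116.8]
orientation: [-2.186, -2.256, 0.001]
ft_force: [-0.4, -0.7, -1.0]
width: 41.5
```

Run:
```python
from h import *
c=Cam("side"); c.save("s2.png",(250,190,410,310),4)
to(587.5,-22.8,26,1.84)
```

```text
at [585.365 -22.635 116.92 ] t 7.3 w 41.8 F [ 0.907  0.369 -1.97 ] q6 -0.09
 turn [-0.01   0.011 -0.044]  shift before turn [-0.021  0.214  9.092]  shift after turn [-0.023  0.213  9.092]
```

View pics/s2.png

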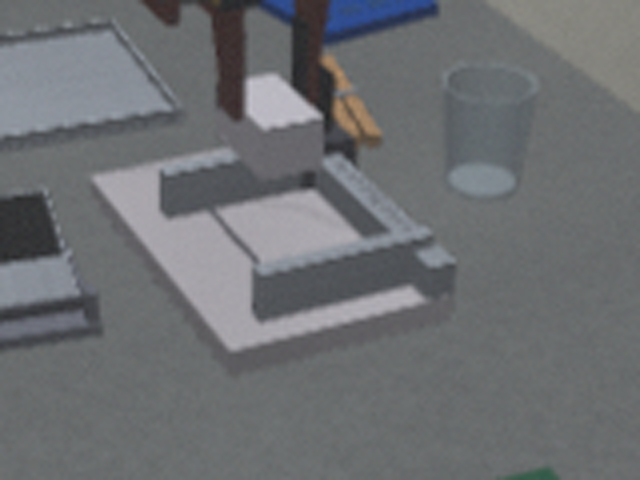

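The block is held level above the bed at crop (275,120). I'll lower it.

play_rows(
  plan="3 0 0.2 2.5 0 0 0;3 0 0 2.5 0 0 0;3 0 0 2.5 0 0 0;3 0 0 1.0 0 0 0;3 0 0 0.5 0 0 0;3 0 0 0 0 0 0;3 0 0 0 0 0 0",
)

```text
t: 8.18
ee_pos: [588.0, -21.6, 28.0]
orientation: [2.184, 2.256, 0.002]
ft_force: [1.2, -0.7, -2.3]
width: 41.5
```

```bash
python3 -c "
from h import *
to(587.5,-22.8,25,1.84)"
```

```text
at [588.027 -21.617  28.008] t 8.18 w 41.5 F [ 1.197 -0.682 -2.301] q6 -0.09
 turn [0.084 0.008 0.012]  shift before turn [-0.116 -0.057  0.301]  shift after turn [-0.117 -0.056  0.301]
```

play_rows(
  plan="3 -0.1 0 0.25 0 0 0;3 0 0 0 0 0 0;6.5 0 0 0 0 0 0;6.5 0 0 0 0 0 0;6.5 0 0 0 0 0 0;6.5 0 0 -2 0 0 0;6.5 0 0 -4 0 0 0;5 0 0 -5 0 0 0;5 0 0 -1.5 0 0 9;5 0 0 0 0 0 9;5 0 0 0 0 0 9;5 0 0 0 0 0 9;5 0 0 0 0 0 9;5 0 0 0 0 0 9;5 0 0 0 0 0 9;5 0 0 0 0 0 9;5 0 0 0 0 0 9;5 0 0 0 0 0 9;5 0 0 0 0 0 0",
)

```text
t: 10.55
ee_pos: [587.6, -22.5, 150.9]
orientation: [3.141, 0.053, 0.002]
ft_force: [-0.5, 0.3, -0.6]
width: 49.8
```

Run:
```python
from h import *
c=Cam("top"); Z=c.P[...,2]
m=np.zeros(Z.shape,bool); m[185:215,235:262]=((Z>92)&(Z<106))[185:215,235:262]; show(c,m,"thumb",100,8)
to(677,92.5,150,91.84)
```

```text
at [587.571 -22.565 150.704] t 10.6 w 50.2 F [ 0.181 -0.345 -0.443] q6 1.48
 turn [ 0.005 -0.061  0.197]  shift before turn [  9.346 -11.181   0.079]  shift after turn [  9.308 -11.213   0.07 ]
```

play_rows(
  plan="5 3 -3.7 0 0 0 0.2;5 3 -3.7 0 0 0 0;5 2.8 -3.8 0 0 0 0;5 0 0 0 0 0 0;5 0 0 2.5 0 0 0;5 0 0 2 0 0 0;5 0 0 2 0 0 0;5 0 0 1 0 0 0;5 0 0 0 0 0 0;5 0 0 0 0 0 0",
)

```text
t: 11.85
ee_pos: [672.5, 92.0, 75.3]
orientation: [-3.141, -0.045, -0.002]
ft_force: [0.5, 0.1, -0.3]
width: 50.0
```

Run:
```python
from h import *
c=Cam("side"); c.save("s3.png",(250,170,410,290),4)
to(675,92.5,66,91.84)
```

```text
at [672.61   92.094  75.487] t 11.9 w 50.0 F [ 0.745 -0.082  1.04 ] q6 1.66
 turn [-0.005 -0.078 -0.18 ]  shift before turn [ 0.239 -0.034  0.949]  shift after turn [ 0.24  -0.033  0.949]
```

View pics/s3.png

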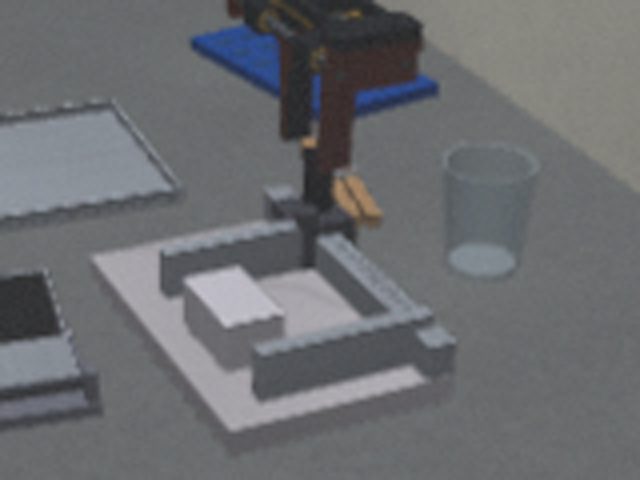

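Fingers straddle the thumb post at crop (315,180), and the block lies between the jaws at (235,310).

play_rows(
  plan="5 0.2 0 0.9 0 0 0;5 0 0 0 0 0 0;5 0 0 0 0 0 0",
)

```text
t: 12.28
ee_pos: [673.9, 92.1, 65.5]
orientation: [3.141, 0.045, -0.0]
ft_force: [0.0, -0.2, -0.2]
width: 49.9
```

```bash
cat >> h.py <<'E'
A=np.radians(1.84); O=np.array([586.3,12.1])
def loc(xy): return (np.asarray(xy)-O)@np.array([[np.cos(A),-np.sin(A)],[np.sin(A),np.cos(A)]])
def bed(c):
    Z=c.P[...,2]; V=c.hsv[...,2]; S=c.hsv[...,1]
    m=np.zeros(Z.shape,bool); m[205:275,225:325]=((abs(Z-57)<4)&(c.im.min(-1)>145))[205:275,225:325]
    for b,st,q in blobs(c,m,60):
        v,u=np.nonzero(b); r=rect(loc(c.plane(np.c_[u,v],56))); print("on bed: local",r[0],"wh",r[1],"ang",r[2])
    j=np.zeros(Z.shape,bool); j[205:268,225:325]=((abs(Z-58)<4)&(c.im.max(-1)<140)&(c.im.min(-1)>80))[205:268,225:325]
    v,u=np.nonzero(j); L=loc(c.plane(np.c_[u,v],58)); L=L[(L[:,0]<20)&(L[:,0]>-26)]
    for s in (L[L[:,1]<-66],L[(L[:,1]>-40)]): print(" jaw local y",np.percentile(s[:,1],[2,98]) if len(s)>10 else None)
E
python3 - <<'E'
from h import *
c=Cam("top"); bed(c); c.save("t3.png",(215,185,345,285),4)
to(675,92.5,66,91.84)
E
```

```text
on bed: local [-14.339 -13.049] wh [65.635 39.785] ang 88.844970703125
 jaw local y [-87.856 -75.213]
 jaw local y [53.274 65.464]
at [674.001  92.147  65.702] t 12.32 w 50.0 F [0.477 0.201 1.036] q6 1.66
 turn [-0.    -0.001 -0.181]  shift before turn [ 0.101 -0.032 -0.03 ]  shift after turn [ 0.101 -0.032 -0.03 ]
```

View pics/t3.png

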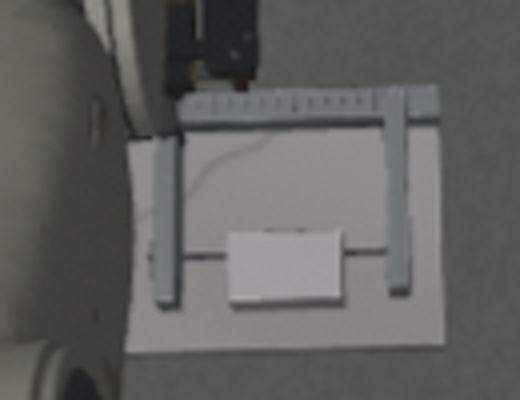

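The block has been knocked aside: it now lies at local (-14,-13), 1° off the line, at crop (285,265). That is still inside the ±22 mm band and flat between the jaws, so closing the jaw can push it home.

play_rows(
  plan="5 0 0.7 0 0 0 0;5 0 0.7 0 0 0 0;5 0 0.7 0 0 0 0;5 0 0.7 0 0 0 0;5 0 0.7 0 0 0 0;5 0 0.7 0 0 0 0;5 0 0.7 0 0 0 0;5 0 0.7 0 0 0 0;5 0 0.5 0 0 0 0;5 0 0 0 0 0 0;5 0 0 0 0 0 0",
)

```text
t: 13.7
ee_pos: [675.6, 30.8, 65.5]
orientation: [3.141, 0.045, -0.0]
ft_force: [0.2, 0.1, 0.2]
width: 50.2
```

Run:
```python
from h import *
c=Cam("top"); bed(c)
print(get_obs()["ft_force"])
```

```text
on bed: local [-14.92  -31.362] wh [62.892 39.571] ang 88.6521987915039
 jaw local y [-87.937 -75.279]
 jaw local y None
[ 0.069 -0.437  0.613]
```

play_rows(
  plan="5 0 0.3 0 0 0 0;5 0 0.2 0 0 0 0;5 0 0.1 0 0 0 0;5 0 0 0 0 0 0",
)

```text
t: 14.25
ee_pos: [675.8, 25.1, 65.5]
orientation: [3.141, 0.045, -0.0]
ft_force: [0.3, 1.5, -2.2]
width: 49.7
```

play_rows(
  plan="5 0 0.1 0 0 0 0;5 0 0.1 0 0 0 0;5 0 0 0 0 0 0",
)

```text
t: 14.62
ee_pos: [675.8, 23.0, 65.6]
orientation: [3.141, 0.045, -0.0]
ft_force: [-0.7, 0.9, -1.2]
width: 49.7
```

Run:
```python
from h import *
c=Cam("top"); bed(c)
print(get_obs()["ft_force"])
```

```text
on bed: local [-13.11  -38.703] wh [57.987 39.598] ang 88.59573364257812
 jaw local y [-87.918 -70.142]
 jaw local y [-31.287  -7.138]
[-0.766  1.026 -0.796]
```

play_rows(
  plan="5 0 0.1 0 0 0 0;5 0 0 0 0 0 0",
)

```text
t: 14.92
ee_pos: [675.9, 22.0, 65.7]
orientation: [3.141, 0.045, -0.0]
ft_force: [0.6, 1.6, -1.3]
width: 50.2
```

play_rows(
  plan="5 0 0.1 0 0 0 0;5 0 0 0 0 0 0",
)

```text
t: 15.18
ee_pos: [675.9, 21.0, 65.7]
orientation: [3.141, 0.045, -0.0]
ft_force: [-0.5, 1.2, -1.4]
width: 49.9
```

Run:
```python
from h import *
c=Cam("top"); bed(c); c.save("t4.png",(215,185,345,285),4)
print(np.mean([get_obs()["ft_force"] for _ in range(5)],0))
```

```text
on bed: local [-14.236 -41.155] wh [58.103 37.112] ang 88.21263885498047
 jaw local y [-87.723 -72.418]
 jaw local y [-36.141  -9.552]
[-0.115  0.951 -1.122]
```

View pics/t4.png

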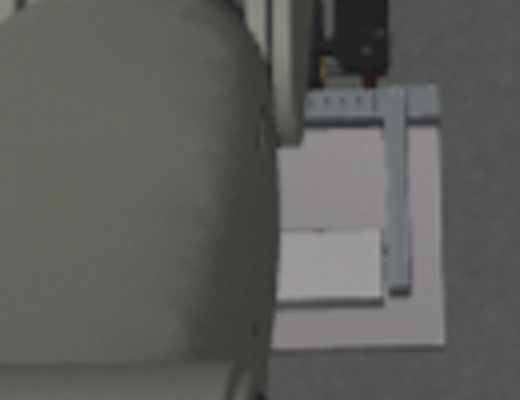

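About 2 mm remain between the block's end (crop column 381) and the fixed jaw (384).

play_rows(
  plan="5 0 0.1 0 0 0 0;5 0 0 0 0 0 0",
)

```text
t: 15.48
ee_pos: [676.0, 20.1, 65.7]
orientation: [3.141, 0.045, -0.0]
ft_force: [-0.8, 1.2, -1.1]
width: 50.0
```

play_rows(
  plan="5 0 0.1 0 0 0 0;5 0 0 0 0 0 0;5 0 0 0 0 0 0",
)

```text
t: 15.85
ee_pos: [676.0, 19.0, 65.7]
orientation: [3.141, 0.045, -0.0]
ft_force: [-0.4, 1.4, -0.2]
width: 50.0
```

play_rows(
  plan="5 0 0.1 0 0 0 0;5 0 0 0 0 0 0;5 0 0 0 0 0 0",
)

```text
t: 16.23
ee_pos: [676.1, 18.3, 65.7]
orientation: [-3.141, -0.045, 0.0]
ft_force: [-0.8, 2.8, -1.0]
width: 50.2
```

play_rows(
  plan="5 0 0.1 0 0 0 0;5 0 0 0 0 0 0;5 0 0 0 0 0 0",
)

```text
t: 16.6
ee_pos: [676.1, 17.5, 65.7]
orientation: [-3.141, -0.045, 0.0]
ft_force: [-0.8, 3.8, -1.5]
width: 50.0
```

Run:
```python
from h import *
c=Cam("side"); c.save("s5.png",(250,190,410,310),4)
print(np.mean([get_obs()["ft_force"] for _ in range(5)],0))
to(440,58,140,92)
```

```text
[-1.457  5.899 -0.688]
at [676.121  17.508  65.681] t 16.65 w 50.0 F [-1.457  5.899 -0.688] q6 1.55
 turn [-0.025  0.001 -0.343]  shift before turn [-23.485  -4.734  -7.429]  shift after turn [-23.456  -4.871  -7.432]
```

View pics/s5.png

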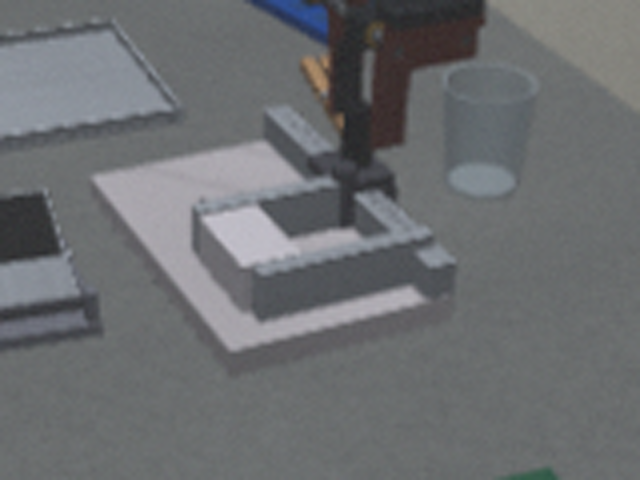

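The block at crop (235,240) is held against both jaws, with about 4–5 N on the post. Next: release the post and press the treadle.

play_rows(
  plan="5 0 -0.5 0 0 0 0;5 0 -0.5 0 0 0 0;5 0 0 -4 0 0 0;5 0 0 -4 0 0 0;0 -4 -0.8 0 0 0 0;0 -4 -0.8 0 0 0 0;0 -4 -0.7 0 0 0 0;0 -4 -0.6 0 0 0 0;0 -4 -0.6 0 0 0 0;0 -3.5 -0.2 0 0 0 0;0 0 0 0 0 0 0;0 0 0 0 0 0 0",
)

```text
t: 18.15
ee_pos: [441.3, 57.4, 146.3]
orientation: [3.141, 0.046, 0.004]
ft_force: [0.3, 0.2, 0.6]
width: 0.4
```

Run:
```python
from h import *
c=Cam("side"); c.save("s6.png",(200,190,400,310),4)
to(440,56,60,92)
```

```text
at [441.504  57.391 146.174] t 18.2 w 0.5 F [ 0.553 -0.561  0.184] q6 1.64
 turn [ 0.003 -0.119 -0.346]  shift before turn [-0.172  0.134  8.617]  shift after turn [-0.155  0.134  8.617]
```

play_rows(
  plan="0 -0.1 0.1 3 0 0 0;0 0 0 3 0 0 0;0 0 0 2.5 0 0 0;0 0 0 1 0 0 0;0 0 0 0 0 0 0;0 0 0 0 0 0 0",
)

```text
t: 18.95
ee_pos: [439.8, 56.4, 51.3]
orientation: [-3.141, -0.045, -0.002]
ft_force: [0.2, 0.7, -1.4]
width: 0.5
```

play_rows(
  plan="0 0 0 0.7 0 0 0;0 0 0 0.6 0 0 0;0 0 0 0.5 0 0 0;0 0 0 0 0 0 0;0 0 0 0 0 0 0",
)

```text
t: 19.58
ee_pos: [438.9, 56.3, 32.7]
orientation: [3.141, 0.045, -0.0]
ft_force: [0.0, 0.5, -0.8]
width: 0.5
```

There's no force at 32.7 mm, so I'll look.

Run:
```python
from h import *
c=Cam("side"); c.save("s7.png",(200,190,400,310),4)
o=get_obs(); print(o["ft_force"],o["joint_torque"])
```

```text
[-0.133 -0.058  0.803] [  0.    -42.429 -13.623   0.005  -0.071   0.   ]
```

View pics/s7.png

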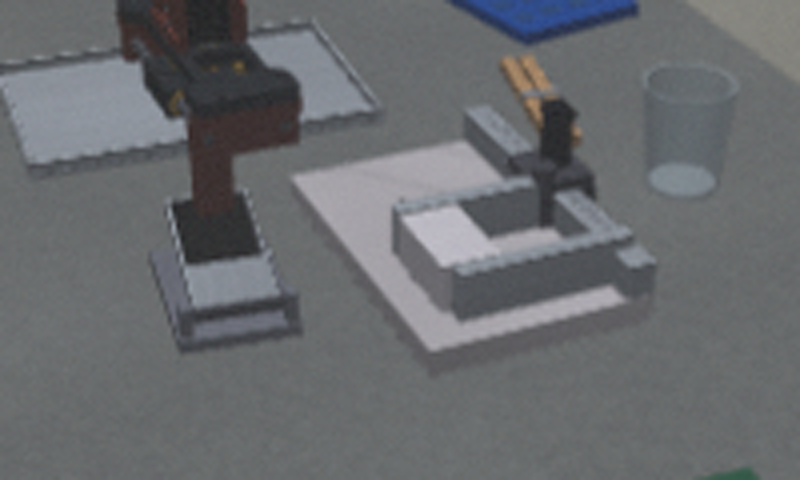

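The tips are on the rubber at crop (215,225) and the block is still held. I'll go on down in small steps.

play_rows(
  plan="0 0 0 0.2 0 0 0;0 0 0 0.2 0 0 0;0 0 0 0 0 0 0;0 0 0 0 0 0 0",
)

```text
t: 20.12
ee_pos: [438.9, 56.3, 28.7]
orientation: [3.141, 0.045, -0.0]
ft_force: [-0.6, -1.0, 0.1]
width: 0.5
```

Run:
```python
from h import *
c=Cam("side")
V=c.hsv[...,2]
for x,y,w,h in ((205,230,70,55),):
    P=c.P[y:y+h,x+30:x+w].reshape(-1,3); im=c.im[y:y+h,x+30:x+w].reshape(-1,3)
m=np.zeros(V.shape,bool); m[238:258,241:270]=True
P=c.P[m]
for lo in range(-20,110,10):
    s=P[(P[:,1]>lo)&(P[:,1]<lo+10)&(P[:,2]>14)&(abs(P[:,0]-455)<12)]
    if len(s): print(lo,len(s),np.median(s[:,2]))
print(get_obs()["ft_force"],get_obs()["ee_pos"])
```

```text
10 15 33.846257902084176
20 24 37.484577791457355
30 23 41.341462328909074
40 36 45.81076397016045
50 24 46.86439500979782
60 12 48.74371885915451
70 8 52.5386586291832
80 2 51.6259588280227
[ 0.222  0.179 -0.269] [438.897  56.329  28.684]
```

The depth map says the tread is still up, although the TCP reads 28.7 mm. I'll view it from both cameras.

Run:
```python
from h import *
c=Cam("side"); t=Cam("top")
a=cv2.resize(c.im[205:285,225:305],(480,480),interpolation=cv2.INTER_CUBIC); b=cv2.resize(t.im[270:330,225:305],(480,360),interpolation=cv2.INTER_CUBIC)
cv2.imwrite("pics/m8.png",np.vstack([a])[:,:,::-1])
for p in ((250,235),(252,240),(254,243),(254,246),(256,248),(250,246),(260,246)): print(p,c.P[p[1],p[0]],c.im[p[1],p[0]])
```

```text
(250, 235) [427.716  45.561  87.554] [64 52 52]
(252, 240) [433.226  49.854  69.442] [63 53 53]
(254, 243) [437.686  48.479  60.224] [62 52 52]
(254, 246) [438.833  54.769  47.558] [46 50 50]
(256, 248) [441.565  46.046  45.545] [47 50 50]
(250, 246) [429.243  59.47   47.145] [48 50 48]
(260, 246) [454.094  50.938  46.267] [50 48 47]
```

View pics/m8.png

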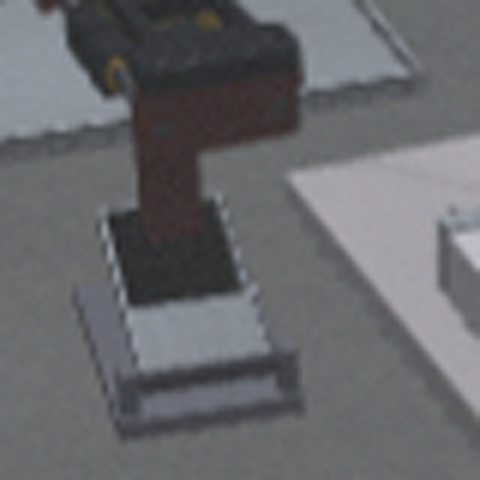

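Run:
```python
from h import *
c=Cam("side"); o=get_obs(); print(o["ee_pos"],o["qpos"],o["ft_force"])
for v in range(214,252,2): print(v,c.P[v,252],c.im[v,252], c.P[v,268])
t=Cam("top"); 
for u in range(236,300,6): print(u,t.P[312,u],t.im[312,u])
```

```text
[438.982  56.332  28.731] [ 0.101  0.463  2.121 -0.     0.558  1.643] [-0.255  0.477 -0.74 ]
214 [418.962 -20.569 178.591] [59 60 65] [455.272 -29.271 175.883]
216 [415.606 -32.127 179.235] [55 55 58] [454.327 -31.657 171.897]
218 [414.251 -36.131 176.159] [47 45 51] [454.942 -28.971 165.301]
220 [414.759 -33.075 169.484] [47 47 49] [454.257 -30.505 160.849]
222 [414.934 -31.264 163.396] [60 51 50] [456.037 -24.013 152.16 ]
224 [416.451 -24.34  154.582] [61 53 54] [456.004 -23.411 146.508]
226 [415.461 -26.931 150.708] [58 58 60] [455.856 -23.179 141.023]
228 [415.481 -25.673 144.777] [58 50 50] [455.246 -24.446 136.326]
230 [416.72  -19.751 136.276] [59 48 50] [527.114 210.983   1.209]
232 [433.601  45.976  94.903] [58 48 47] [523.728 200.841  -0.004]
234 [433.977  48.725  87.611] [60 47 47] [519.147 186.779   1.082]
236 [432.835  45.674  83.507] [59 48 48] [515.468 175.655   0.634]
238 [433.851  50.905  74.723] [61 49 50] [511.871 164.788   0.142]
240 [432.511  47.106  71.015] [59 46 47] [507.699 152.024   0.856]
242 [431.648  45.142  66.262] [61 48 49] [504.827 143.51   -0.805]
244 [432.762  50.803  57.05 ] [59 49 51] [500.74  130.998  -0.016]
246 [434.419  58.581  46.488] [51 51 52] [496.832 119.06    0.552]
248 [432.422  52.272  44.207] [47 47 46] [494.282 111.574  -1.463]
250 [429.873  43.819  43.267] [48 49 49] [489.271  95.98    1.555]
236 [382.426  19.782 574.512] [73 72 68]
242 [383.46   14.056 562.331] [64 64 59]
248 [387.226  13.152 516.968] [35 38 39]
254 [387.037   4.316 519.637] [134 134 125]
260 [387.149  -3.973 518.631] [135 135 126]
266 [390.44   -7.766 479.06 ] [63 62 59]
272 [397.77  -7.41 390.56] [64 63 59]
278 [417.576   4.716 150.975] [66 69 70]
284 [415.486 -10.298 176.701] [37 38 40]
290 [415.409 -23.021 178.008] [37 39 40]
296 [429.978 -25.904   2.068] [80 83 80]
```

Run:
```python
from h import *
c=Cam("side")
for f in ("s6","s7"):
    im=cv2.resize(cv2.imread(f"pics/{f}.png"),(200,120),interpolation=cv2.INTER_AREA)[:,:,::-1].astype(int)
    d=im[...,0]-im[...,1]; 
    for col in (47,50,53,56):
        v=np.nonzero((d[:,col]>7)&(im[:,col,0]<110))[0]
        r=[(v.min(),v.max())] if len(v) else None
        if r:
            vv=v.max()+190; ray=c.ray[vv,col+200]; k=(49-c.d["eye"][1])/ray[1]; print(f,col,r,(c.d["eye"]+k*ray))
        g=[(a+190) for a in v]; print(g[-6:])
```

```text
s6 47 [(np.int64(0), np.int64(12))] [426.578  49.    179.034]
[np.int64(197), np.int64(198), np.int64(199), np.int64(200), np.int64(201), np.int64(202)]
s6 50 [(np.int64(0), np.int64(13))] [434.019  49.    175.057]
[np.int64(198), np.int64(199), np.int64(200), np.int64(201), np.int64(202), np.int64(203)]
s6 53 [(np.int64(0), np.int64(12))] [441.825  49.    176.455]
[np.int64(197), np.int64(198), np.int64(199), np.int64(200), np.int64(201), np.int64(202)]
s6 56 [(np.int64(5), np.int64(11))] [449.657  49.    177.859]
[np.int64(195), np.int64(196), np.int64(197), np.int64(199), np.int64(200), np.int64(201)]
s7 47 [(np.int64(31), np.int64(39))] [421.83   49.    104.474]
[np.int64(224), np.int64(225), np.int64(226), np.int64(227), np.int64(228), np.int64(229)]
s7 50 [(np.int64(30), np.int64(53))] [427.143  49.     62.217]
[np.int64(238), np.int64(239), np.int64(240), np.int64(241), np.int64(242), np.int64(243)]
s7 53 [(np.int64(17), np.int64(53))] [435.145  49.     60.496]
[np.int64(238), np.int64(239), np.int64(240), np.int64(241), np.int64(242), np.int64(243)]
s7 56 [(np.int64(29), np.int64(52))] [443.362  49.     61.741]
[np.int64(237), np.int64(238), np.int64(239), np.int64(240), np.int64(241), np.int64(242)]
```

View pics/s6.png

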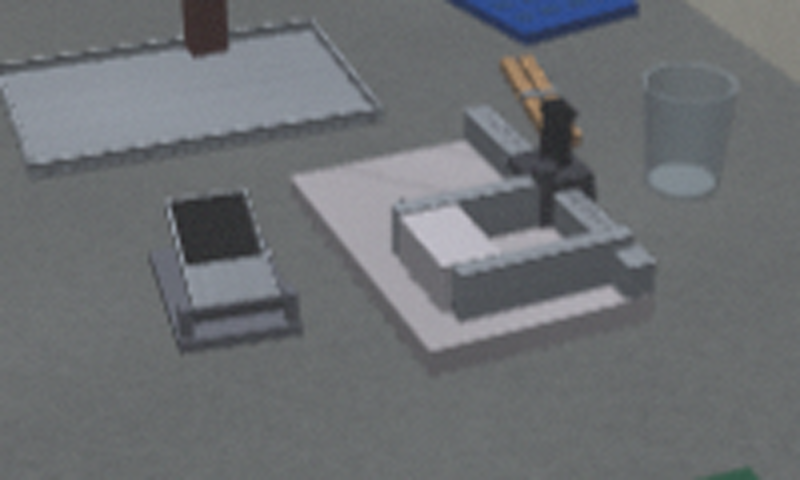

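Run:
```python
from h import *
c=Cam("side")
for n,u,v,y,tz in (("s2",307,218.5,-33,116.9),("s3",333,212,54,75.5),("s5",345,227,-20,65.7),("s6",251,203,43,146.2),("m8",253,245,43,28.7)):
    ray=c.ray[int(round(v)),u]; print(n,c.d["eye"]+(y-c.d["eye"][1])/ray[1]*ray,"TCP z",tz)
```

```text
s2 [553.438 -33.    148.872] TCP z 116.9
s3 [667.809  54.    106.345] TCP z 75.5
s5 [667.842 -20.     95.302] TCP z 65.7
s6 [434.982  43.    177.407] TCP z 146.2
m8 [433.222  43.     58.074] TCP z 28.7
```

The visible finger ends sit about 29–30 mm above the reported TCP in every picture: 149 vs 117, 106 vs 75.5, 177 vs 146 and 58 vs 28.7. So the true tip height is roughly the reported z plus 29, and the tips haven't reached the tread yet. I'll go on down, watching the force.

play_rows(
  plan="0 0 0 0.4 0 0 0;0 0 0 0.3 0 0 0;0 0 0 0 0 0 0",
)

```text
t: 20.85
ee_pos: [439.0, 56.4, 21.6]
orientation: [-3.141, -0.045, -0.0]
ft_force: [-0.0, 0.4, 4.4]
width: 0.8
```

play_rows(
  plan="0 0 0 0.4 0 0 0;0 0 0 0.3 0 0 0;0 0 0 0 0 0 0",
)

```text
t: 21.22
ee_pos: [439.5, 56.6, 14.9]
orientation: [-3.141, -0.045, -0.002]
ft_force: [-0.0, 2.8, 6.8]
width: 0.4
```

Contact came at about 21.6 reported, which confirms an offset near 27 mm. I'll press to the stop.

play_rows(
  plan="0 0 0 0.4 0 0 0;0 0 0 0.4 0 0 0;0 0 0 0.3 0 0 0;0 0 0 0 0 0 0",
)

```text
t: 21.72
ee_pos: [440.0, 57.0, 4.2]
orientation: [-3.14, -0.045, -0.003]
ft_force: [0.3, 5.9, 10.6]
width: 0.6
```

play_rows(
  plan="0 0 0 0.2 0 0 0;0 0 0 0.2 0 0 0;0 0 0 0 0 0 0;0 0 0 0 0 0 0",
)

```text
t: 22.22
ee_pos: [440.1, 57.2, 2.1]
orientation: [-3.14, -0.045, -0.004]
ft_force: [-6.7, 6.8, 40.5]
width: 0.2
```

play_rows(
  plan="0 0 0 -0.5 0 0 0;0 0 0 -3 0 0 0;0 0 0 -5 0 0 0;0 0 0 -5 0 0 0;5 4 0.4 0 0 0 0;5 4 0.4 0 0 0 0;5 4 0.4 0 0 0 0;5 4 0.4 0 0 0 0;5 4 0.4 0 0 0 0;5 3.4 0.4 0 0 0 0;5 0 0 0 0 0 0;5 0 0 0 0 0 0",
)

```text
t: 23.72
ee_pos: [672.0, 39.0, 133.9]
orientation: [3.141, 0.045, -0.004]
ft_force: [0.1, -0.5, -0.4]
width: 50.0
```

Run:
```python
from h import *
c=Cam("side"); c.save("s9.png",(250,190,410,310),4)
t=Cam("top"); Z=t.P[...,2]; m=np.zeros(Z.shape,bool)
m=(c.P[...,2]>70)&(c.P[...,2]<101)&(c.im.max(-1)<50)&(c.P[...,0]>640)&(c.P[...,0]<700)&(abs(c.P[...,1]-30)<40)
print("thumb side pts",m.sum(),np.percentile(c.P[m],[5,50,95],axis=0) if m.sum() else "")
to(675,32.5,45,91.84)
```

```text
thumb side pts 60 [[668.259  20.726  71.672]
 [671.648  24.856  88.092]
 [679.811  35.282 100.061]]
at [672.034  39.197 134.39 ] t 23.82 w 50.0 F [ 0.566 -0.221  0.5  ] q6 1.58
 turn [ 0.002  0.086 -0.172]  shift before turn [0.29  0.678 8.939]  shift after turn [0.275 0.679 8.939]
```

View pics/s9.png

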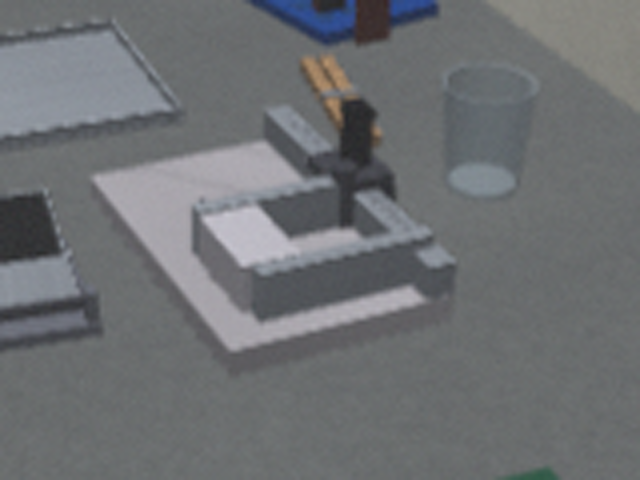

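The block is still clamped and the treadle is back up. Next I'll straddle the post lower and slide the jaw fully open.

play_rows(
  plan="5 0.2 0.4 3 0 0 -0.2;5 0 0 3 0 0 0;5 0 0 2.2 0 0 0;5 0 0 1 0 0 0;5 0 0 0 0 0 0;5 0 -0.5 0 0 0 0;5 0 -0.5 0 0 0 0;5 0 -0.7 0 0 0 0;5 0 -0.9 0 0 0 0;5 0 -1 0 0 0 0;5 0 -1 0 0 0 0;5 0 -1 0 0 0 0;5 0 -1 0 0 0 0;5 0 -1 0 0 0 0;5 0 -0.6 0 0 0 0;5 0 0 0 0 0 0",
)

```text
t: 25.82
ee_pos: [672.4, 117.9, 42.4]
orientation: [-3.141, -0.052, 0.002]
ft_force: [0.6, 0.1, 0.4]
width: 50.5
```

play_rows(
  plan="5 0 -0.2 0 0 0 0;5 0 -0.2 0 0 0 0;5 0 -0.2 0 0 0 0;5 0 0 0 0 0 0",
)

```text
t: 26.32
ee_pos: [672.6, 123.2, 42.6]
orientation: [-3.141, -0.051, 0.001]
ft_force: [0.3, -1.0, -0.3]
width: 49.8
```

play_rows(
  plan="5 0 -0.2 0 0 0 0;5 0 -0.2 0 0 0 0;5 0 -0.1 0 0 0 0;5 0 -0.1 0 0 0 0;5 0 0 0 0 0 0",
)

```text
t: 26.95
ee_pos: [672.6, 129.2, 42.7]
orientation: [-3.141, -0.051, -0.0]
ft_force: [-0.2, -1.3, -1.4]
width: 49.4
```

play_rows(
  plan="5 0 -0.1 0 0 0 0;5 0 -0.1 0 0 0 0;5 0 0 0 0 0 0",
)

```text
t: 27.32
ee_pos: [672.6, 129.3, 42.6]
orientation: [3.139, 0.051, -0.0]
ft_force: [-0.7, -9.6, 0.1]
width: 50.2
```

play_rows(
  plan="5 0 0.6 0 0 0 0;5 0 0.6 0 0 0 0;5 0 0 -4 0 0 0;5 0 0 -4 0 0 -9;7 -3 2 -1 0 0 -9;8.78 0 0 0 0 0 -9;8.78 0 0 0 0 0 -9;8.78 0 0 0 0 0 -9;8.78 0 0 0 0 0 -9;8.78 0 0 0 0 0 -9;8.78 0 0 0 0 0 -9;8.78 0 0 0 0 0 -9;8.78 0 0 0 0 0 -9;8.78 0 0 0 0 0 0;8.78 0 0 0 0 0 0",
)

```text
t: 29.2
ee_pos: [647.3, 93.9, 132.8]
orientation: [2.188, 2.254, 0.001]
ft_force: [-1.1, 0.3, 0.6]
width: 87.7
```

```bash
cat >> h.py <<'E'
def topface(c,z,box,tol=5,thr=135,n=25):
    """white top faces near height z inside world box (x0,y0,x1,y1) via depth"""
    P=c.P; m=(abs(P[...,2]-z)<tol)&(c.im.min(-1)>thr)&(P[...,0]>box[0])&(P[...,0]<box[2])&(P[...,1]>box[1])&(P[...,1]<box[3])
    for b,st,q in blobs(c,m,n):
        v,u=np.nonzero(b); r=rect(c.plane(np.c_[u,v],z)); print(" white px",q.round(),"n",st[4],"c",r[0],"loc",loc(r[0]),"wh",r[1],"ang",round(r[2],1))
E
python3 - <<'E'
from h import *
for n in ("top","side"):
    c=Cam(n); print(n); topface(c,56,(530,-75,640,100)); topface(c,38,(380,-450,680,-230))
to(573.6,-28,130,1.84)
E
```

```text
top
 white px [297. 250.] n 450 c [573.504 -28.276] loc [-14.086 -39.944] wh [65.678 41.652] ang -88.9
 white px [427. 271.] n 118 c [ 527.494 -344.544] loc [ -70.227 -354.572] wh [91.08   7.781] ang 83.0
 white px [426. 281.] n 137 c [ 500.989 -342.075] loc [ -96.639 -351.253] wh [93.019  8.779] ang 83.0
side
 white px [315. 250.] n 266 c [593.123 -32.406] loc [  5.391 -44.702] wh [88.319 77.315] ang 1.6
 white px [353. 334.] n 148 c [ 524.942 -342.571] loc [ -72.715 -352.518] wh [94.396  9.643] ang 83.3
 white px [341. 337.] n 170 c [ 497.861 -342.53 ] loc [ -99.78  -351.608] wh [100.225  10.246] ang 83.2
at [647.242  93.856 132.746] t 29.3 w 87.9 F [ 0.06  -0.285 -0.923] q6 0.1
 turn [ 0.009 -0.005 -0.092]  shift before turn [-11.955  -7.733   0.272]  shift after turn [-11.943  -7.752   0.275]
```

play_rows(
  plan="8.78 -4 -2.6 0 0 0 0;8.78 -4 -2.6 0 0 0 0;8.78 -4 -2.55 0 0 0 0;8.78 0 0 0 0 0 0;8.78 0 0 4 0 0 0;8.78 0 0 4 0 0 0;8.78 0 0 2.5 0 0 0;8.78 0 0 0 0 0 0",
)

```text
t: 30.3
ee_pos: [572.7, -27.8, 26.0]
orientation: [-2.183, -2.255, 0.003]
ft_force: [-0.1, -0.5, 0.6]
width: 87.8
```

play_rows(
  plan="8.78 0 0 0.6 0 0 0;8.78 0 0 0.5 0 0 0;8.78 0 0 0 0 0 0",
)

```text
t: 30.68
ee_pos: [573.9, -28.6, 17.0]
orientation: [2.185, 2.257, 0.001]
ft_force: [-0.4, -0.6, -0.4]
width: 87.7
```

Run:
```python
from h import *
to(573.6,-28,0,1.5)
c=Cam("side"); c.save("s10.png",(250,190,410,310),4)
```

```text
at [573.885 -28.587  17.026] t 30.68 w 87.7 F [-0.411 -0.635 -0.356] q6 -0.1
 turn [0.034 0.004 0.354]  shift before turn [ 0.06  -0.028  1.703]  shift after turn [ 0.059 -0.027  1.703]
```

View pics/s10.png

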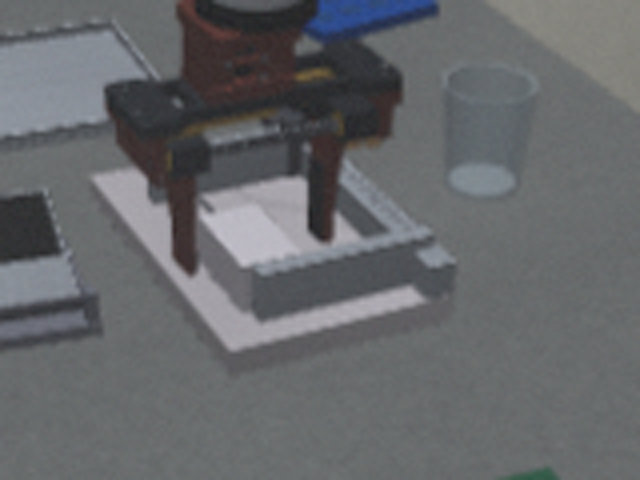

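The tips are beside the block and still above the bed (left tip at crop (190,272)), with no force, which fits the offset. I'll go 16 mm lower and close.

play_rows(
  plan="8.78 0 0 0.6 0 0 0.3;8.78 0 0 0.6 0 0 0;8.78 0 0 0.3 0 0 0;8.78 0 0 0 0 0 0;3 0 0 0 0 0 0;3 0 0 0 0 0 0;3 0 0 0 0 0 0;3 0 0 0 0 0 0;3 0 0 0 0 0 0;3 0 0 0 0 0 0",
)

```text
t: 31.98
ee_pos: [573.4, -28.6, 1.7]
orientation: [-2.191, -2.251, 0.001]
ft_force: [-1.3, -0.0, 0.5]
width: 41.4
```

play_rows(
  plan="3 0 0 -2 0 0 0;3 0 0 -4 0 0 0;3 0 0 -4 0 0 0;3 0 0 0 0 0 0;3 0 0 0 0 0 0",
)

```text
t: 32.6
ee_pos: [573.3, -28.6, 101.8]
orientation: [2.191, 2.251, 0.0]
ft_force: [-0.2, 0.1, -0.8]
width: 42.2
```

Run:
```python
from h import *
to(420,338,100,88)
to(420,338,100,0)
```

```text
at [573.292 -28.591 101.826] t 32.6 w 42.2 F [-0.244  0.129 -0.829] q6 -0.1
 turn [  0.004   0.007 -86.442]  shift before turn [ 37.062 -14.327   0.18 ]  shift after turn [16.599 36.102  0.183]
at [573.292 -28.591 101.826] t 32.6 w 42.2 F [-0.244  0.129 -0.829] q6 -0.1
 turn [0.007 0.002 1.558]  shift before turn [ 37.062 -14.327   0.18 ]  shift after turn [ 36.659 -15.329   0.183]
```

play_rows(
  plan="3 2 0 0 0 0 0;3 4 0 0 0 0 0;3 4 -0.1 0 0 0 0;3 4 -0.1 0 0 0 0;3 4 -0.1 0 0 0 0;3 4 -0.1 0 0 0 0;3 4 0 0 0 0 0;3 4 0 0 0 0 0;3 4 0 0 0 0 0;3 2.7 0 0 0 0 0;3 0 0 0 0 0 0;3 0 0 0 0 0 0",
)

```text
t: 34.1
ee_pos: [559.0, 337.4, 100.9]
orientation: [-2.191, -2.251, 0.003]
ft_force: [0.6, -0.0, -2.1]
width: 41.7
```

Run:
```python
from h import *
to(560,338,-11,0)
c=Cam("side"); topface(c,157,(480,200,640,450),8)
```

```text
at [559.007 337.423 100.946] t 34.1 w 41.7 F [ 0.578 -0.028 -2.054] q6 0.5
 turn [-0.079  0.065  1.566]  shift before turn [ 0.068  0.116 11.194]  shift after turn [ 0.058  0.099 11.195]
 white px [264. 168.] n 86 c [556.996 335.219] loc [-18.914 323.894] wh [67.412 37.375] ang -89.9
```

Block still held (top face seen at (557,335)). I'll lower it into the tray.

play_rows(
  plan="3 0 0.1 3 0 0 0;3 0 0 3 0 0 0;3 0 0 2.5 0 0 0;3 0 0 1.4 0 0 0;3 0 0 0.8 0 0 0;3 0 0 0.3 0 0 0;3 0 0 0 0 0 0",
)

```text
t: 35.02
ee_pos: [561.0, 338.3, -7.8]
orientation: [2.191, 2.251, 0.001]
ft_force: [0.4, -0.9, -1.1]
width: 41.8
```

play_rows(
  plan="3 0 0 0.2 0 0 0;3 0 0 0 0 0 0;6.2 0 0 0 0 0 0;6.2 0 0 0 0 0 0;6.2 0 0 0 0 0 0;6.2 0 0 -2 0 0 0;8.78 0 0 -5 0 0 0;8.78 0 0 -5 0 0 0;8.78 0 0 -2 0 0 0;8.78 -4 -0.4 0 0 0 0;8.78 -4.5 -0.4 0 0 0 0;8.78 -4.5 -0.4 0 0 0 0;8.78 -4.5 -0.4 0 0 0 0;8.78 -4.5 -0.4 0 0 0 0;8.78 -4.5 -0.4 0 0 0 0;8.78 -4.5 -0.4 0 0 0 0;8.78 0 0 0 0 0 0",
)

```text
t: 37.15
ee_pos: [540.4, 25.1, 129.6]
orientation: [-2.195, -2.247, 0.001]
ft_force: [-1.1, 0.8, 0.3]
width: 88.1
```

Run:
```python
from h import *
for n in ("top","side"):
    c=Cam(n); print(n); topface(c,41,(360,240,640,440));topface(c,38,(380,-450,680,-230))
to(514.2,-343.1,100,-7)
```

```text
top
 white px [149. 256.] n 419 c [562.299 337.215] loc [-13.55  325.718] wh [67.822 40.268] ang -89.8
 white px [426. 270.] n 119 c [ 527.504 -344.466] loc [ -70.215 -354.494] wh [90.922  7.781] ang 83.0
 white px [426. 281.] n 137 c [ 500.989 -342.075] loc [ -96.639 -351.253] wh [93.019  8.779] ang 83.0
side
 white px [264. 201.] n 103 c [558.798 337.057] loc [-17.054 325.672] wh [68.241 41.05 ] ang -88.7
 white px [353. 334.] n 150 c [ 524.942 -342.571] loc [ -72.715 -352.518] wh [94.396  9.643] ang 83.3
 white px [341. 337.] n 171 c [ 497.861 -342.53 ] loc [ -99.78  -351.608] wh [100.225  10.246] ang 83.2
at [540.933  27.453 129.658] t 37.25 w 87.9 F [ 0.294  0.275 -1.298] q6 0.0
 turn [-0.016 -0.014  8.482]  shift before turn [-36.975  -3.63    2.957]  shift after turn [-37.105   1.863   2.966]
```

The block lies flat in the tray at (561,337). The bar is unmoved, so it's next.

play_rows(
  plan="8.78 0 0 0 0 0 8.5;8.78 -4 0.2 0 0 0 0;8.78 -4.5 0.2 0 0 0 0;8.78 -4.5 0.2 0 0 0 0;8.78 -4.5 0.2 0 0 0 0;8.78 -4.5 0.2 0 0 0 0;8.78 -4.5 0.2 0 0 0 0;8.78 -4.5 0.2 1 0 0 0;8.78 -4.1 0.3 1 0 0 0;8.78 -2 0.2 1 0 0 0;8.78 0 0 0 0 0 0;8.78 0 0 0 0 0 0",
)

```text
t: 38.75
ee_pos: [515.3, -341.4, 99.6]
orientation: [-2.35, -2.084, -0.0]
ft_force: [0.4, -0.2, -0.3]
width: 87.9
```

Run:
```python
from h import *
to(514.2,-343.1,-18,-7)
c=Cam("side"); topface(c,38,(380,-450,680,-230))
```

```text
at [ 515.344 -341.422   99.617] t 38.75 w 87.9 F [ 0.384 -0.225 -0.318] q6 -0.48
 turn [-0.036 -0.04   0.121]  shift before turn [-0.188 -0.086 11.762]  shift after turn [-0.181 -0.093 11.762]
 white px [353. 334.] n 151 c [ 524.844 -342.561] loc [ -72.812 -352.505] wh [94.398  9.838] ang 83.4
 white px [341. 337.] n 171 c [ 497.861 -342.53 ] loc [ -99.78  -351.608] wh [100.225  10.246] ang 83.2
```

play_rows(
  plan="8.78 -0.15 -0.1 3 0 0 0;8.78 0 0 3 0 0 0;8.78 0 0 2.5 0 0 0;8.78 0 0 1.5 0 0 0;8.78 0 0 1 0 0 0;8.78 0 0 0.5 0 0 0;8.78 0 0 0 0 0 0;2.5 0 0 0 0 0 0;2.5 0 0 0 0 0 0;2.5 0 0 0 0 0 0;2.5 0 0 0 0 0 0;2.5 0 0 0 0 0 0;2.5 0 0 0 0 0 0;2.5 0 0 0 0 0 0",
)

```text
t: 40.55
ee_pos: [513.8, -344.4, -15.3]
orientation: [-2.352, -2.083, 0.0]
ft_force: [-0.7, -0.7, -0.1]
width: 35.9
```

play_rows(
  plan="2.5 0 0 -2 0 0 0;2.5 0 0 -4 0 0 0;2.5 0 0 -4 0 0 0;2.5 0 0 -2 0 0 -8.8;2.5 0 0 0 0 0 0;2.5 0 0 0 0 0 0",
)

```text
t: 41.3
ee_pos: [513.5, -344.1, 104.4]
orientation: [-2.188, -2.254, 0.0]
ft_force: [0.6, 0.0, -1.1]
width: 35.9
```

Run:
```python
from h import *
to(587.2,-13.4,104,1.84)
```

```text
at [ 513.499 -344.108  104.437] t 41.3 w 35.9 F [ 0.58   0.044 -1.082] q6 -0.64
 turn [-0.027 -0.021 -0.143]  shift before turn [32.838  8.346  0.052]  shift after turn [32.817  8.428  0.044]
```

play_rows(
  plan="2.5 2 0.8 0 0 0 -0.1;2.5 4 1 0 0 0 0;2.5 4 1 0 0 0 0;2.5 4 1 0 0 0 0;2.5 4 1 0 0 0 0;2.5 4 1 0 0 0 0;2.5 4 1 0 0 0 0;2.5 4 1 0 0 0 0;2.5 2.8 0.6 0 0 0 0;2.5 0 0 0 0 0 0;2.5 0 0 0 0 0 0",
)

```text
t: 42.68
ee_pos: [586.0, -13.5, 103.9]
orientation: [-2.182, -2.259, 0.002]
ft_force: [0.2, -0.7, -1.0]
width: 35.9
```

Run:
```python
from h import *
to(587.1,-13.4,3.5,1.84)
c=Cam("side"); topface(c,157,(480,-120,680,100),8)
```

```text
at [585.983 -13.471 103.947] t 42.67 w 35.9 F [ 0.188 -0.748 -1.029] q6 -0.08
 turn [-0.088  0.002  0.133]  shift before turn [ 0.003  0.127 10.045]  shift after turn [ 0.003  0.112 10.045]
 white px [321. 209.] n 59 c [598.738 -11.614] loc [ 11.67  -24.102] wh [91.097  9.455] ang -88.0
 white px [315. 214.] n 33 c [572.736 -32.322] loc [-14.983 -43.964] wh [55.241  6.921] ang -89.9
```

play_rows(
  plan="2.5 0 0.1 3 0 0 0;2.5 0 0 3 0 0 0;2.5 0 0 2.2 0 0 0;2.5 0 0 1.1 0 0 0;2.5 0 0 0.6 0 0 0;2.5 0 0 0 0 0 0;2.5 0 0 0 0 0 0",
)

```text
t: 43.6
ee_pos: [588.3, -13.8, 6.5]
orientation: [2.183, 2.258, 0.001]
ft_force: [0.7, 0.1, 0.2]
width: 35.7
```

play_rows(
  plan="2.5 0 0 0.15 0 0 0;2.5 0 0 0 0 0 0;6 0 0 0 0 0 0;6 0 0 0 0 0 0;6 0 0 0 0 0 0;6 0 0 -2 0 0 0;6 0 0 -4 0 0 0;5 0 0 -4 0 0 0;5 0 0 -2 0 0 9;5 0 0 0 0 0 9;5 0 0 0 0 0 9;5 0 0 0 0 0 9;5 0 0 0 0 0 9;5 0 0 0 0 0 9;5 0 0 0 0 0 9;5 0 0 0 0 0 9;5 0 0 0 0 0 9;5 0 0 0 0 0 9;5 0 0 0 0 0 0",
)

```text
t: 45.98
ee_pos: [588.0, -13.8, 125.4]
orientation: [3.141, 0.056, 0.002]
ft_force: [-0.3, 0.5, 0.2]
width: 49.9
```

Run:
```python
from h import *
to(674,108,120,91.84)
```

```text
at [588.001 -13.765 125.442] t 45.98 w 49.9 F [-0.251  0.469  0.155] q6 1.49
 turn [ 0.007 -0.075  0.198]  shift before turn [  9.027 -11.863   0.554]  shift after turn [  8.986 -11.894   0.544]
```

play_rows(
  plan="5 3 -4 0 0 0 0.2;5 3 -4 0 0 0 0;5 2.8 -4 0 0 0 0;5 0 0 0 0 0 0;5 0 0 2.5 0 0 0;5 0 0 2.5 0 0 0;5 0 0 2.3 0 0 0;5 0 0 1 0 0 0;5 0 0 0 0 0 0",
)

```text
t: 47.1
ee_pos: [671.4, 108.6, 40.6]
orientation: [3.141, 0.048, -0.002]
ft_force: [-1.1, -0.3, 1.0]
width: 49.8
```

Run:
```python
from h import *
to(674,108,42,91.84)
c=Cam("top"); topface(c,56,(530,-75,640,60))
```

```text
at [671.363 108.638  40.612] t 47.1 w 49.8 F [-1.077 -0.286  0.964] q6 1.68
 turn [ 0.009  0.074 -0.072]  shift before turn [ 0.261  0.072 -0.139]  shift after turn [ 0.262  0.072 -0.139]
 white px [290. 238.] n 137 c [604.023 -11.925] loc [ 16.943 -24.582] wh [92.808  8.684] ang -88.0
 white px [290. 249.] n 140 c [577.031 -12.361] loc [-10.05  -24.151] wh [92.325  8.444] ang -87.8
```

The bar lies at local (3.4,-24.4), aligned with the line. I'll close the jaw on it.

play_rows(
  plan="5 0.2 0.6 0 0 0 0;5 0 0.7 0 0 0 0;5 0 0.7 0 0 0 0;5 0 0.7 0 0 0 0;5 0 0.7 0 0 0 0;5 0 0.7 0 0 0 0;5 0 0.7 0 0 0 0;5 0 0.6 0 0 0 0;5 0 0.3 0 0 0 0;5 0 0 0 0 0 0;5 0 0 0 0 0 0",
)

```text
t: 48.52
ee_pos: [675.3, 52.0, 40.9]
orientation: [3.141, 0.048, -0.001]
ft_force: [0.2, -0.1, -0.4]
width: 50.0
```

play_rows(
  plan="5 0 0.1 0 0 0 0;5 0 0.1 0 0 0 0;5 0 0.1 0 0 0 0;5 0 0 0 0 0 0",
)

```text
t: 49.02
ee_pos: [675.5, 49.1, 41.0]
orientation: [3.141, 0.048, -0.001]
ft_force: [0.2, 1.1, -0.8]
width: 49.9
```

play_rows(
  plan="5 0 0.1 0 0 0 0;5 0 0.1 0 0 0 0;5 0 0 0 0 0 0",
)

```text
t: 49.4
ee_pos: [675.6, 47.0, 41.1]
orientation: [3.141, 0.048, -0.0]
ft_force: [-0.1, 2.1, -1.1]
width: 49.8
```

play_rows(
  plan="5 0 0.1 0 0 0 0;5 0 0 0 0 0 0;5 0 0 0 0 0 0",
)

```text
t: 49.78
ee_pos: [675.8, 46.0, 41.2]
orientation: [3.141, 0.048, 0.0]
ft_force: [-1.1, 1.1, -1.4]
width: 50.1
```

play_rows(
  plan="5 0 0.1 0 0 0 0;5 0 0.1 0 0 0 0;5 0 0 0 0 0 0;5 0 0 0 0 0 0",
)

```text
t: 50.28
ee_pos: [675.9, 44.0, 41.2]
orientation: [3.141, 0.048, 0.0]
ft_force: [-1.2, 1.6, -0.3]
width: 50.1
```

play_rows(
  plan="5 0 0.1 0 0 0 0;5 0 0 0 0 0 0;5 0 0 0 0 0 0",
)

```text
t: 50.65
ee_pos: [675.9, 43.4, 41.2]
orientation: [-3.141, -0.048, -0.0]
ft_force: [-1.2, 4.3, -0.5]
width: 50.2
```

play_rows(
  plan="5 0 0.1 0 0 0 0;5 0 0 0 0 0 0;5 0 0 0 0 0 0",
)

```text
t: 51.02
ee_pos: [675.9, 42.7, 41.2]
orientation: [-3.141, -0.048, -0.0]
ft_force: [-1.6, 5.9, -0.3]
width: 50.1
```

Contact: force rises to about 6 N on the post. Now I'll back off and press the treadle.

play_rows(
  plan="5 0 -0.5 0 0 0 0;5 0 -0.5 0 0 0 0;5 0 0 -4 0 0 0;5 0 0 -4 0 0 0;5 0 0 -2 0 0 0;0 -4 0 0 0 0 0;0 -4 0.2 0 0 0 0;0 -4 0.2 0 0 0 0;0 -4 0.2 0 0 0 0;0 -4 0.2 0 0 0 0;0 -3.6 0.2 0 0 0 0;0 0 0 0 0 0 0;0 0 0 0 0 0 0",
)

```text
t: 52.65
ee_pos: [441.0, 34.9, 141.4]
orientation: [3.141, 0.048, 0.002]
ft_force: [-0.4, -0.4, 0.2]
width: 0.6
```

Run:
```python
from h import *
c=Cam("side"); c.save("s11.png",(250,190,410,310),4)
to(440,57,30,92)
topface(c,56,(530,-85,640,60))
```

```text
at [441.318  34.913 141.344] t 52.7 w 0.4 F [0.018 0.226 0.179] q6 1.59
 turn [ 0.003 -0.072 -0.244]  shift before turn [-0.078 -2.212 11.134]  shift after turn [-0.055 -2.212 11.134]
 white px [317. 245.] n 226 c [594.94  -11.216] loc [  7.887 -23.581] wh [121.909  79.33 ] ang -86.3
```

View pics/s11.png

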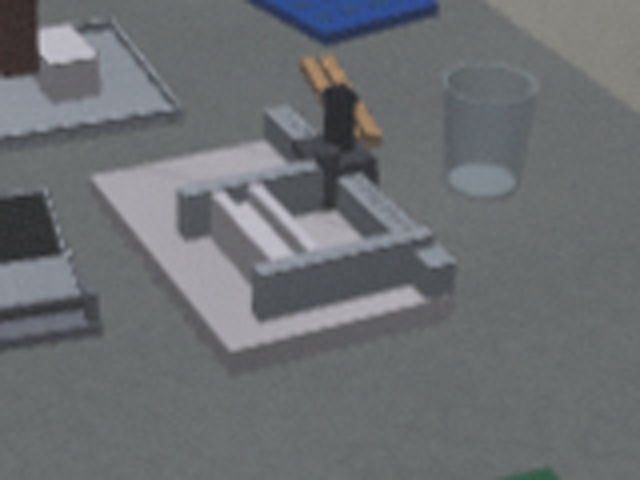

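The bar spans both jaws at crop (265,225), and the block is in the tray at (65,60). I'll press the treadle.

play_rows(
  plan="0 0 -2.2 2 0 0 0;0 0 0 3 0 0 0;0 0 0 3 0 0 0;0 0 0 2.5 0 0 0;0 0 0 1 0 0 0;0 0 0 0.5 0 0 0;0 0 0 0.5 0 0 0;0 0 0 0.5 0 0 0;0 0 0 0 0 0 0;0 0 0 0 0 0 0",
)

```text
t: 53.95
ee_pos: [440.9, 57.2, 12.3]
orientation: [-3.141, -0.048, -0.004]
ft_force: [-1.1, 2.6, 7.6]
width: 0.3
```

play_rows(
  plan="0 0 0 0.3 0 0 0;0 0 0 0.2 0 0 0;0 0 0 0 0 0 0;0 0 0 0 0 0 0",
)

```text
t: 54.45
ee_pos: [441.1, 57.5, 7.5]
orientation: [-3.14, -0.048, -0.005]
ft_force: [-0.8, 4.4, 8.7]
width: 0.6
```

play_rows(
  plan="0 0 0 0.3 0 0 0;0 0 0 0.2 0 0 0;0 0 0 0.1 0 0 0;0 0 0 0.1 0 0 0;0 0 0 0 0 0 0;0 0 0 0 0 0 0",
)

```text
t: 55.2
ee_pos: [441.4, 57.7, 2.1]
orientation: [-3.14, -0.047, -0.007]
ft_force: [-7.2, 6.7, 36.5]
width: 0.2
```

At the stop (36 N). Now I'll go back to the post and slide the jaw fully open.

play_rows(
  plan="0 0 0 -0.5 0 0 0;0 0 0 -3 0 0 0;0 0 0 -5 0 0 0;0 0 0 -4.5 0 0 0;5 4 -0.1 0 0 0 0;5 4 -0.1 0 0 0 0;5 4 -0.1 0 0 0 0;5 4 0 0 0 0 0;5 4 0 0 0 0 0;5 3.3 0 0 0 0 0;5 0 0 0 0 0 0;5 0 0 0 0 0 0",
)

```text
t: 56.7
ee_pos: [671.2, 66.9, 129.2]
orientation: [3.141, 0.048, -0.001]
ft_force: [-0.6, 0.5, -0.5]
width: 49.9
```

Run:
```python
from h import *
to(674,59,42,91.84)
```

```text
at [671.169  66.921 129.24 ] t 56.7 w 49.9 F [-0.592  0.462 -0.5  ] q6 1.62
 turn [ 0.003  0.047 -0.085]  shift before turn [0.266 0.8   8.724]  shift after turn [0.257 0.801 8.724]
```

play_rows(
  plan="5 0.2 0.5 3 0 0 0;5 0 0 3 0 0 0;5 0 0 1.9 0 0 0;5 0 0 0.8 0 0 0;5 0 0 0 0 0 0;5 0 -0.5 0 0 0 0;5 0 -0.5 0 0 0 0;5 0 -0.7 0 0 0 0;5 0 -0.8 0 0 0 0;5 0 -0.8 0 0 0 0;5 0 -0.8 0 0 0 0;5 0 -0.8 0 0 0 0;5 0 -0.7 0 0 0 0;5 0 -0.4 0 0 0 0;5 0 0 0 0 0 0",
)

```text
t: 58.58
ee_pos: [672.0, 122.6, 41.9]
orientation: [-3.141, -0.049, 0.001]
ft_force: [-1.1, 0.1, 0.3]
width: 50.2
```

play_rows(
  plan="5 0 -0.2 0 0 0 0;5 0 -0.2 0 0 0 0;5 0 -0.15 0 0 0 0;5 0 0 0 0 0 0",
)

```text
t: 59.08
ee_pos: [672.1, 127.6, 42.0]
orientation: [-3.141, -0.048, 0.001]
ft_force: [-0.0, -0.7, -0.7]
width: 50.0
```

play_rows(
  plan="5 0 -0.1 0 0 0 0;5 0 -0.1 0 0 0 0;5 0 -0.1 0 0 0 0;5 0 0 0 0 0 0",
)

```text
t: 59.58
ee_pos: [672.1, 129.2, 42.1]
orientation: [3.14, 0.048, -0.001]
ft_force: [0.3, -7.9, -0.2]
width: 50.1
```

play_rows(
  plan="5 0 0.6 0 0 0 0;5 0 0.6 0 0 0 0;5 0 0 -4 0 0 0;5 0 0 -4 0 0 -9;7 -3 2 -1 0 0 -9;8.78 0 0 0 0 0 -9;8.78 0 0 0 0 0 -9;8.78 0 0 0 0 0 -9;8.78 0 0 0 0 0 -9;8.78 0 0 0 0 0 -9;8.78 0 0 0 0 0 -9;8.78 0 0 0 0 0 -9;8.78 0 0 0 0 0 -9;8.78 0 0 0 0 0 0;8.78 0 0 0 0 0 0",
)

```text
t: 61.45
ee_pos: [646.9, 93.3, 132.3]
orientation: [2.19, 2.252, 0.001]
ft_force: [-0.1, -0.5, -0.7]
width: 87.7
```

Run:
```python
from h import *
c=Cam("top"); topface(c,56,(530,-75,640,60)); topface(c,41,(360,240,640,440))
to(588.5,-15,104,1.84)
```

```text
white px [290. 238.] n 134 c [603.19  -15.529] loc [ 15.994 -28.157] wh [95.124  7.516] ang -90.0
 white px [291. 249.] n 137 c [581.233 -16.002] loc [ -5.967 -27.925] wh [95.145 17.371] ang -87.5
at [646.896  93.299 132.267] t 61.5 w 87.9 F [0.216 0.022 0.342] q6 0.1
 turn [ 0.014 -0.007 -0.224]  shift before turn [-10.661  -6.143   2.824]  shift after turn [-10.637  -6.184   2.827]
```

play_rows(
  plan="8.78 -3.6 -2 0 0 0 -0.2;8.78 -3.6 -2 0 0 0 0;8.78 -3.5 -2 0 0 0 0;8.78 0 0 0 0 0 0;8.78 0 0 4 0 0 0;8.78 0 0 4 0 0 0;8.78 0 0 3 0 0 0;8.78 0 0 1.2 0 0 0;8.78 0 0 0.7 0 0 0;8.78 0 0 0 0 0 0;8.78 0 0 0 0 0 0",
)

```text
t: 62.88
ee_pos: [591.2, -15.6, 4.2]
orientation: [2.182, 2.258, 0.002]
ft_force: [0.4, -0.0, -0.9]
width: 87.9
```

Run:
```python
from h import *
to(590,-15.5,2,1.84)
```

```text
at [591.233 -15.623   4.205] t 62.88 w 87.9 F [ 0.374 -0.049 -0.925] q6 -0.08
 turn [0.102 0.008 0.109]  shift before turn [ 0.016 -0.123  0.22 ]  shift after turn [ 0.016 -0.123  0.22 ]
```

play_rows(
  plan="8.78 0 -0.1 0.2 0 0 0;2.5 0 0 0 0 0 0;2.5 0 0 0 0 0 0;2.5 0 0 0 0 0 0;2.5 0 0 0 0 0 0;2.5 0 0 0 0 0 0;2.5 0 0 0 0 0 0;2.5 0 0 0 0 0 0;2.5 0 0 -2 0 0 0;2.5 0 0 -4 0 0 0;2.5 0 0 -4 0 0 0;2.5 0 0 0 0 0 0;2.5 0 0 0 0 0 0",
)

```text
t: 64.5
ee_pos: [589.0, -15.7, 101.4]
orientation: [2.183, 2.259, 0.0]
ft_force: [0.8, -0.5, -0.9]
width: 35.9
```

Run:
```python
from h import *
to(450,338,102,1.84)
```

```text
at [589.023 -15.668 101.371] t 64.5 w 35.9 F [ 0.779 -0.46  -0.88 ] q6 -0.08
 turn [0.007 0.003 0.117]  shift before turn [ 35.821 -12.686  -0.066]  shift after turn [ 35.795 -12.76   -0.063]
```

play_rows(
  plan="2.5 2 -0.8 0 0 0 0;2.5 4 -1.4 0 0 0 0;2.5 4 -1.4 0 0 0 0;2.5 4 -1.4 0 0 0 0;2.5 4 -1.4 0 0 0 0;2.5 4 -1.4 0 0 0 0;2.5 4 -1.4 0 0 0 0;2.5 4 -1.4 0 0 0 0;2.5 4 -1.4 0 0 0 0;2.5 1.8 -0.7 0 0 0 0;2.5 0 0 0 0 0 0;2.5 0 0 0 0 0 0",
)

```text
t: 66.0
ee_pos: [450.0, 336.8, 100.7]
orientation: [2.184, 2.259, -0.002]
ft_force: [0.3, -0.6, -0.8]
width: 35.8
```

Run:
```python
from h import *
to(450,338,-11,1.84)
c=Cam("side"); topface(c,155,(400,200,600,450),9); topface(c,41,(360,240,640,440))
```

```text
at [450.007 336.795 100.731] t 66.0 w 35.8 F [ 0.301 -0.619 -0.796] q6 0.59
 turn [-0.049  0.05   0.098]  shift before turn [ 0.13   0.013 11.173]  shift after turn [ 0.12   0.003 11.173]
 white px [233. 172.] n 28 c [462.259 339.237] loc [-113.473  330.952] wh [89.305  7.096] ang -88.7
 white px [265. 201.] n 108 c [558.798 337.057] loc [-17.054 325.672] wh [68.241 41.05 ] ang -88.7
```

play_rows(
  plan="2.5 0.1 0 3 0 0 0;2.5 0 0 3 0 0 0;2.5 0 0 2.5 0 0 0;2.5 0 0 1.4 0 0 0;2.5 0 0 0.8 0 0 0;2.5 0 0 0.4 0 0 0;2.5 0 0 0 0 0 0;2.5 0 0 0.15 0 0 0;2.5 0 0 0 0 0 0",
)

```text
t: 67.18
ee_pos: [450.4, 339.0, -11.0]
orientation: [2.183, 2.259, 0.001]
ft_force: [-0.1, -0.7, -0.7]
width: 36.1
```

play_rows(
  plan="6 0 0 0 0 0 0;6 0 0 0 0 0 0;6 0 0 0 0 0 0;6 0 0 -2 0 0 0;6 0 0 -5 0 0 0;6 0 0 -5 0 0 0;6 0 0 -5 0 0 0;6 -4 -1 0 0 0 0;6 -4 -1 0 0 0 0;6 -4 -1 0 0 0 0;6 -4 -1 0 0 0 0;6 -4 0 0 0 0 0;6 -4 0 0 0 0 0;6 -4 0 0 0 0 0;6 -4 0 0 0 0 0;6 0 0 0 0 0 0;6 0 0 0 0 0 0",
)

```text
t: 69.3
ee_pos: [421.3, 17.8, 159.4]
orientation: [2.184, 2.258, 0.001]
ft_force: [0.8, 0.0, 1.2]
width: 59.7
```

Run:
```python
from h import *
print(get_obs()["ee_pos"])
for n in ("top","side"):
    c=Cam(n); print(n); topface(c,41,(340,230,650,440)); 
    if n=="top":
        c.save("fin.png",(80,130,340,360),3); Z=c.P[...,2]; bed(c)
        P=c.P; m=(P[...,2]>92)&(P[...,2]<106)&(P[...,0]>640)&(P[...,0]<700)&(abs(P[...,1]-90)<60); print("thumb top",np.median(P[m],0))
        m=(c.hsv[...,2]<45)&(abs(P[...,0]-440)<30)&(abs(P[...,1]-54)<25); print("tread z",np.median(P[m][:,2]))
        by=np.zeros(Z.shape,bool); by[140:200,170:290]=(Z>6)[140:200,170:290]; show(c,by,"bystand",None,15)
```

```text
[421.316  17.824 159.423]
top
 white px [149. 256.] n 420 c [562.298 337.215] loc [-13.55  325.718] wh [67.822 40.268] ang -89.8
 white px [145. 295.] n 127 c [465.597 339.873] loc [-110.117  331.48 ] wh [91.142  8.622] ang -87.7
 white px [144. 306.] n 118 c [438.661 338.801] loc [-137.073  331.273] wh [92.996  8.118] ang -87.7
 jaw local y [-87.932 -75.325]
 jaw local y [75.102 87.41 ]
thumb top [676.788 113.618 100.734]
tread z nan
bystand px [262. 162.] n 659 zmed 55.2 c [802.16   64.167] wh [90.523 69.023] ang 1.45
bystand px [204. 185.] n 545 zmed 11.7 c [758.457 219.141] wh [148.708  31.682] ang 79.69
side
 white px [268. 201.] n 60 c [572.171 333.88 ] loc [ -3.79  322.068] wh [72.79  33.997] ang 63.6
 white px [227. 207.] n 33 c [434.54  339.634] loc [-141.165  332.238] wh [91.352  7.893] ang -87.3
  return _methods._mean(a, axis=axis, dtype=dtype,
  ret = ret.dtype.type(ret / rcount)
```

View pics/fin.png

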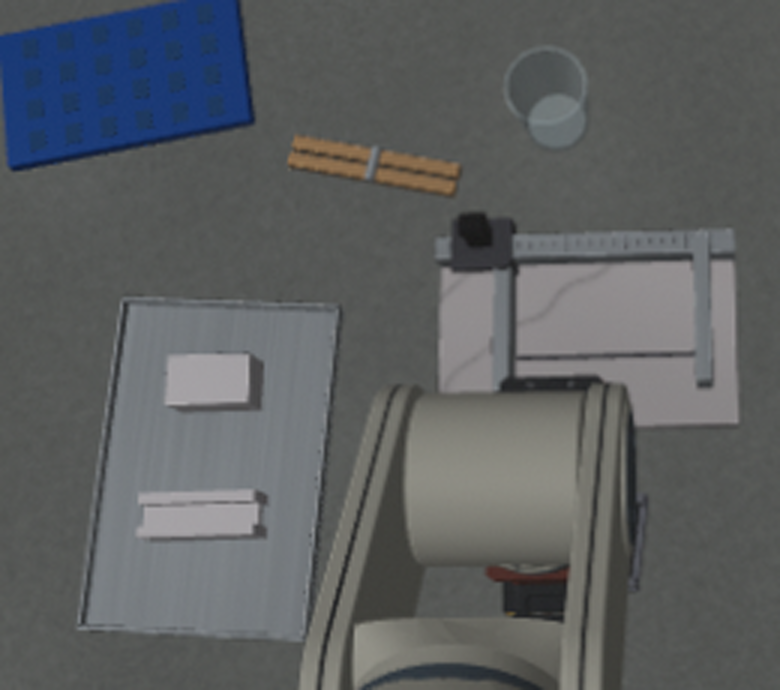

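The picture shows both samples flat in the tray (block at crop (210,380), bar at (200,512)) and the jaw fully open. The tongs and beaker are where they were.

```bash
python3 -c "
from workcell import *
print(close_job())"
```

```text
the job is handed in; nothing more can be done
None
```

I gauged both samples on the mat, block then bar (there was no tube), and handed the job in at about 69 s. Each was clamped gently and logged with the treadle pressed to its stop, then laid in the tray. The hand-in gave no verdict.

**Last checks**
- **Tray:** both samples lie flat inside the rim. The block is at about (562, 337) mm and the bar at about (452, 339) mm.
- **Jaw:** the sliding face measured at local y = +75 mm, which is fully open. The force on the post stayed around 6 N or less while clamping.
- **Bystanders:** the beaker has not moved, and the tongs measured within about 2 mm of their start.
- **Robot:** clear of everything, with the tool at 159 mm.

**What failed or disagreed**
- **Block knocked aside:** after I laid it down it had moved to local (-14, -13) mm. That was still in the allowed band, so the closing jaw pushed it home.
- **Height offset:** the real fingertips sat about 27–29 mm above the reported tool height. I found this when the first treadle press met no resistance, and I allowed for it afterwards. That also means the first block grasp held only the top edge.
- **Treadle:** the final depth check on it failed because the arm hid it. I only saw it back up after the first press. After the second I lifted well clear but did not see it again.
- **Treadle force:** the fingertips pressed with 36–40 N at the stop, close to the 40 N limit that applies to the arm and gripper body.

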